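# Rack the washed pistons and bolt the rack

## Robot

A 6-joint arm with a two-finger parallel gripper is mounted at the origin on the work surface. World frame = base frame: x ahead of the robot, y to its left, z up, the work surface at z = 0. Lengths are in m, angles in rad, forces in N, time in s.
With the tool pointing down it reaches from about 0.275 to 0.825 m from the base axis. Payload 5.2 kg.
Tool frame: the origin (TCP) lies midway between the tips of the shut fingers; the grasp point (between the pads) lies 19 mm behind it; z points along the fingers, y is the direction in which the jaws open and shut (so a half turn about z gives the same grasp; the last joint's range is limited). The gripper opens to 93 mm and grips with 3 to 60 N. Pads are 15 mm wide; open, the fingers measure 128 mm over their backs; the gripper's body (75 mm by 188 mm) begins 65 mm behind the grasp point.
Start: joints at [1.105, 0.259, 1.535, -0, 1.348, -0.203], TCP at [0.143, 0.531, 0.219] pointing down, gripper open.
Joint ranges: [-3.14, 3.14], [-0.91, 2.08], [0.19, 2.58], [-1.22, 4.36], [0.22, 2.71], [-3.12, 3.12]. Speed limits (rad/s): [2.57, 2.57, 3.14, 3.14, 3.14, 3.14].

## Interface

Orientations are given as a unit quaternion [x, y, z, w].
In Python, from workcell import manip gives the robot as it stands.
- The arm moves only by the tool carry_out, never from a script. Its argument "plan" is one flat list of numbers, 4 for each row, row after row: the shift along the tool's x, y, z in units of 25 mm (1.0 is 25 mm), then the turn about the tool's z in units of 5 degrees (1.0 is 5 degrees). A call has exactly 5 rows; each row is the pose to reach, as a shift and turn from the pose commanded when the call began, along the tool's axes at that moment; what a row does not reach only later rows make up. A row lasts 1/12 s, in which the tool goes at most 41.7 mm and 7.16 degrees, less where a joint would pass 70% of its speed; a pose out of reach is approached as far as the arm can. A call with a gripper value outside its range is refused whole. "hand" is the finger opening in mm, from 0 to 93, set as the call begins (left out, the last holds). The fingers move at their own pace and stop on an object; "force" is the grip in N (left out, the last holds). Time passes only in rows, so rows that repeat a pose let the fingers close, or fill a call up. It gives the time, the measured TCP pose, the force and the opening at its end, in the units of the state.
- manip.get_obs(): the state, without advancing time (a new reading comes with each control period).
- manip.capture(name): name is "scene" or "top" or "wrist"; returns a dict with "frame" (420x560x3 uint8, red, green, blue), "intrinsics" (3x3 intrinsics, pixels), "k1" (the pictures are not rectified: a ray, as slopes to the right and down, at radius r is drawn at 1 + k1 r^2 times it, then the intrinsics apply), "R" (3x3) and "t" (3): a world point X has camera coordinates R X + t; the wrist camera has in their place "hand_eye" (4x4, takes a point from camera to tool coordinates, whose origin is the TCP and whose axes are the flange's). Camera axes: x right, y down, z forward; pixel columns grow to the right and rows downward; lengths in m; the calibration is good to about 2 mm. A picture is of the moment at which its call begins: read the wrist's pose just before it. There is no depth.
- manip.close_job(): hands the job in, once; it reports no verdict.
The state is a dict: "time_s": time; "joint_pos": joint angles; "qvel": joint speeds; "joint_efforts": joint torques, N m; "ee_pos": TCP position; "tool_rot": TCP orientation; "ft_force": force on the tool from outside, world axes, zero at the start; "wrist_torque": the same for the moment, N m; "gripper_width": opening from 0.0 (shut) to 1.0 (fully open).
Only numpy, scipy, OpenCV 4.12 (cv2) and the standard library are available. Lean on these libraries where they do the work, as an engineer would, in place of code of your own. Each camera call takes 0.05 s, during which the arm holds its last target.

## Task

Draw the keeper rack's bolt, then put away every piston, those hanging on the drying hooks and those standing on the bench: slide each upright under the rack's plate, rod in the slot, until the whole piston is under the plate, two to a lane at most. When all are in, push the bolt fully shut again, and leave the spray can, oil bottle and wrench where they are.

Things in the scene. Friction and masses are not known exactly. Their poses are not given: they have to be found in the camera images.
- piston1: piston with rod, crown down, 0.45 kg. Piston dia 50 mm, 42 high; rod 12 (y) by 14 (x) mm up to 105; on top a rectangular eye: flat sides, 38 mm wide (y), 16 thick (x), 105 to 147 mm above the origin; hole along x 26 mm wide, 111 to 141 mm up. Origin: bottom centre, z up the rod. Starts hung by its eye on a stand hook, bottom 18 mm off the bench. May be absent
- piston2: piston with rod like piston1 in every way (50 mm diameter, 147 mm high, origin bottom centre, z up the rod); starts hung by its eye on a hook of the drying stand, its bottom 18 mm above the bench. May be absent
- piston3: piston with rod like piston1 in every way (50 mm diameter, 147 mm high, origin bottom centre, z up the rod); starts hung by its eye on a hook of the drying stand, its bottom 18 mm above the bench. May be absent
- piston4: piston with rod like piston1 in every way (50 mm diameter, 147 mm high, origin bottom centre, z up the rod); starts standing crown down on the bench between rack and drying stand. May be absent
- piston5: piston with rod like piston1 in every way (50 mm diameter, 147 mm high, origin bottom centre, z up the rod); starts standing crown down on the bench between rack and drying stand. May be absent
- rack: grey keeper rack, fixed: plate 160 mm (x) by 176 mm (y), underside 70 and top 80 mm above the bench, on walls. Origin: its centre at bench level; x runs from the mouths (x = -80 mm) to the back, y left. Two lanes along x, at y = +45 and -45 mm, open at the front; the bench is their floor. Whole piston under the plate: its centre at x -55 to +50 mm. A lane holds two, one behind the other
- lane_left (a point): mouth of the left lane, on its centre line at bench level (rack x = -80, y = +45 mm); axes as the rack's. The lane is 62 mm wide between walls 70 mm high, back wall at rack x = +75 mm; above it the plate has a slot 24 mm wide, open at the mouth, to rack x = +65 mm. The rod goes in the slot, the eye stays above the plate
- lane_right (a point): mouth of the right lane (rack x = -80, y = -45 mm, bench level), otherwise like the left lane. To its right, in front of the rack, stands the bolt's dark guide block, 80 mm high, rack x -115 to -80, y -160 to -90 mm
- bolt (a joint): slide bolt: steel bar 12 mm (x) by 210 mm (y), 62 to 78 mm above the bench, crossing in front of both slots at rack x = -100 mm. Value in m: 0 shut (bar over rack y -140 to +70 mm); grows as it is drawn towards rack -y; 0.14 fully drawn, both mouths clear. Stays where left, 2 N friction, hard stops at both ends
- bolt_knob (a point): grip point on the bolt's black knob, 20 by 20 mm square to the rack, upright from 78 to 120 mm above the bench; the point is on its axis 100 mm above the bench, at rack x = -100 mm, y = -60 mm minus the bolt's value; moves with the bolt
- stand: drying stand, fixed: wooden bar (140 to 170 mm high, front at x = +47 mm) with three 8 mm steel hooks at y = -90, 0, +90 mm pointing to -x. Origin: bench level, under the spot where the middle eye hangs. Hook rod axis 155 mm up, straight to x = -17 mm, then turned up: tip at x = -27, 167 mm up. To free an eye raise it 9 to 20 mm, then draw it 45 mm or more to -x
- spray_can: aerosol can, 66 mm diameter, 170 mm high, origin at the centre of its bottom; not part of the job
- oil_bottle: grey oil bottle, 72 mm diameter, 180 mm high, origin at the centre of its bottom; not part of the job
- wrench: steel wrench 190 mm long lying on the bench; not part of the job
Mind the look-alikes: they are no part of the job. What is shaped like the piston3 but orange is not meant.

How it is judged:
By the outcome, as a careful person would: the job done as asked, in the order asked, and still so for the second after the job is handed in, with the robot touching nothing.
Of piston1, piston2, piston3, piston4, piston5 only 3 to 4 are there at a start; the rules pass over those that are not, and their reading is None.
At some moment in a run one of piston4, piston5 may be knocked a few centimetres aside while the robot is not near it.
Once in a run the grip may slacken for a moment while it holds something.
It also fails if it takes over 208 s, if anything falls off the work surface, if the arm or the gripper's body presses on something with over 40 N, if the wrist force passes 120 N, or if a joint passes its speed limit or range.

## Working session

There is one attempt and no reset: what is moved stays moved. The work goes in short steps, Python scripts to look and compute and a tool call to move; the robot and the scene stay as the last step left them, time stands still between calls to the robot, and variables do not carry over. Pictures are saved under pics/ and viewed, and the job is handed in when it is done.

Besides the shell and the picture viewer there is one more tool, called after "Request:" as a command line: name --argument value ..., lists and objects as JSON in quotes. carry_out: Moves the arm, as the interface text tells. Its arguments: {"type":"object","properties":{"plan":{"type":"array"},"hand":{"type":"number"},"force":{"type":"number"}},"required":["plan"]}

```bash
mkdir -p pics; ls
cat > h.py <<'E'
import numpy as np, cv2, json
from workcell import manip
from scipy.spatial.transform import Rotation as Ro
def snap(name,fn,cropbox=None,scale=1):
    o=manip.get_obs(); c=manip.capture(name)
    im=cv2.cvtColor(c['frame'],cv2.COLOR_RGB2BGR)
    if name=='wrist':
        T=np.eye(4);T[:3,:3]=Ro.from_quat(o['tool_rot']).as_matrix();T[:3,3]=o['ee_pos']
        M=T@np.array(c['hand_eye']); R=M[:3,:3].T; t=-R@M[:3,3]
    else: R=np.array(c['R']);t=np.array(c['t'])
    cam=dict(K=np.array(c['intrinsics']).tolist(),k1=float(c['k1']),R=R.tolist(),t=t.tolist())
    json.dump(cam,open('pics/'+fn+'.json','w'))
    cv2.imwrite('pics/'+fn+'_raw.png',im)
    if cropbox: x0,y0,x1,y1=cropbox; im=im[y0:y1,x0:x1]
    if scale!=1: im=cv2.resize(im,None,fx=scale,fy=scale,interpolation=cv2.INTER_CUBIC)
    cv2.imwrite('pics/'+fn+'.png',im)
    return cam,o
def load(fn): return json.load(open('pics/'+fn+'.json'))
def ray(cam,u,v):
    K=np.array(cam['K']);k=cam['k1']
    d=np.array([(u-K[0,2])/K[0,0],(v-K[1,2])/K[1,1]])
    s=d.copy()
    for _ in range(30): s=d/(1+k*(s@s))
    R=np.array(cam['R']);t=np.array(cam['t'])
    return -R.T@t, R.T@np.array([s[0],s[1],1])
def onz(cam,u,v,z):
    o,d=ray(cam,u,v); return (o+d*(z-o[2])/d[2]).round(4)
def proj(cam,X):
    K=np.array(cam['K']);p=np.array(cam['R'])@np.array(X)+np.array(cam['t'])
    s=p[:2]/p[2]; s=s*(1+cam['k1']*(s@s)); return (K[:2,:2]@s+K[:2,2]).round(1)
def tri(c1,p1,c2,p2):
    o1,d1=ray(c1,*p1);o2,d2=ray(c2,*p2)
    a=np.linalg.lstsq(np.stack([d1,-d2],1),o2-o1,rcond=None)[0]
    A=o1+a[0]*d1;B=o2+a[1]*d2
    return ((A+B)/2).round(4), np.linalg.norm(A-B).round(4)
E
python3 - <<'E'
from h import *
for n in('scene','top','wrist'):
    c,o=snap(n,n+'0'); R=np.array(c['R']);t=np.array(c['t']);print(n,(-R.T@t).round(3),R[2].round(2),c['K'],c['k1'])
print(o)
E
```

```text
pics
scene [ 1.383 -0.055  0.755] [-0.73  0.16 -0.66] [[465.54633079553776, 0.0, 278.179902213797], [0.0, 465.54633079553776, 204.41791408460716], [0.0, 0.0, 1.0]] -0.09582852761517374
top [0.475 0.086 1.08 ] [ 0.14  0.01 -0.99] [[454.07572370872083, 0.0, 293.8762291496761], [0.0, 454.07572370872083, 208.88985518229055], [0.0, 0.0, 1.0]] -0.0681929738900748
wrist [0.066 0.551 0.383] [ 0.27 -0.07 -0.96] [[300.88068249702934, 0.0, 281.7833699777656], [0.0, 300.88068249702934, 214.04866232628513], [0.0, 0.0, 1.0]] -0.06671451079764709
{'time_s': 0.1, 'joint_pos': array([ 1.10520225e+00,  2.59248048e-01,  1.53595285e+00,  2.11766250e-06,
        1.34800430e+00, -2.02780666e-01]), 'qvel': array([-0.00098384, -0.00344779, -0.00231304, -0.00225334,  0.00162929,
        0.00160809]), 'joint_efforts': array([ 2.95604143e-03, -4.38199925e+01, -2.84644085e+01,  7.18440791e-02,
        3.62020754e-02, -4.90383286e-06]), 'ee_pos': array([0.14263341, 0.53068177, 0.21792107]), 'tool_rot': array([ 1.31029038e-01,  9.91378203e-01, -7.61325051e-04, -2.65432806e-04]), 'ft_force': array([-0.07958576,  0.30946687,  0.41358218]), 'wrist_torque': array([0.00479054, 0.04135946, 0.00971329]), 'gripper_width': 1.0000708259566409}
```

View pics/scene0.png

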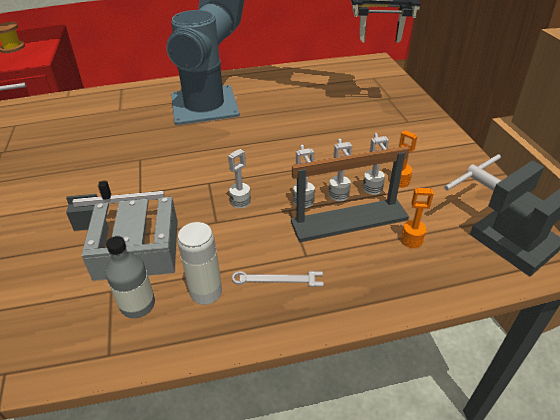

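View pics/top0.png

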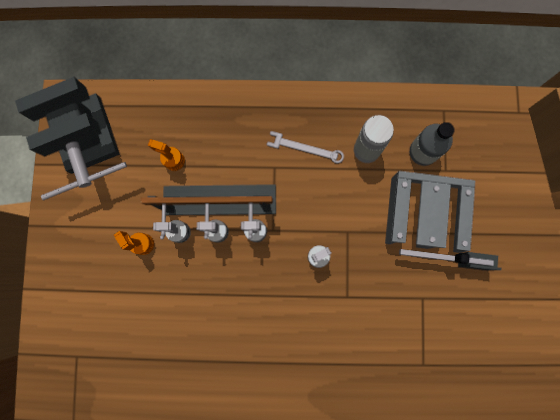

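View pics/wrist0.png

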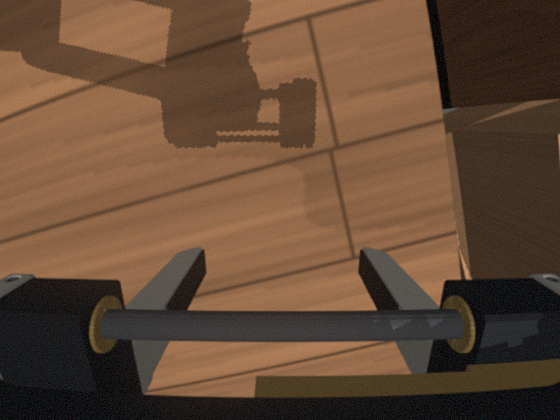

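Four pistons are there: three hung (top view about x 165, 210, 255) and one on the bench (319,257). The rack is at right with the bolt bar at v≈257 and the knob at (462,257). The orange ones are decoys. Next I'll zoom in to measure.

Run:
```python
import cv2
t=cv2.imread('pics/top0_raw.png')
cv2.imwrite('pics/za.png',cv2.resize(t[165:280,375:510],None,fx=5.5,fy=5,interpolation=cv2.INTER_CUBIC))
cv2.imwrite('pics/zb.png',cv2.resize(t[175:275,135:340],None,fx=3.9,fy=3.9,interpolation=cv2.INTER_CUBIC))
s=cv2.imread('pics/scene0_raw.png')
cv2.imwrite('pics/zc.png',cv2.resize(s[130:250,220:420],None,fx=4,fy=4,interpolation=cv2.INTER_CUBIC))
cv2.imwrite('pics/zd.png',cv2.resize(s[170:320,60:230],None,fx=4,fy=4,interpolation=cv2.INTER_CUBIC))
```

```text
(no output)
```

View pics/za.png

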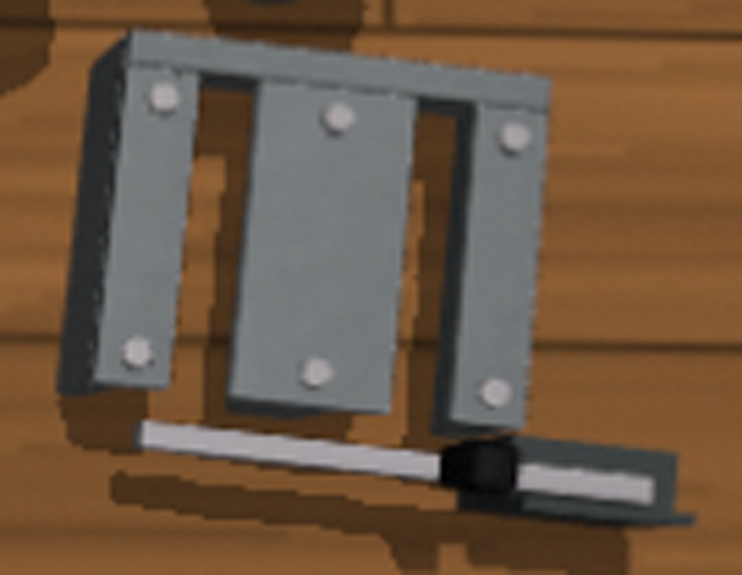

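View pics/zb.png

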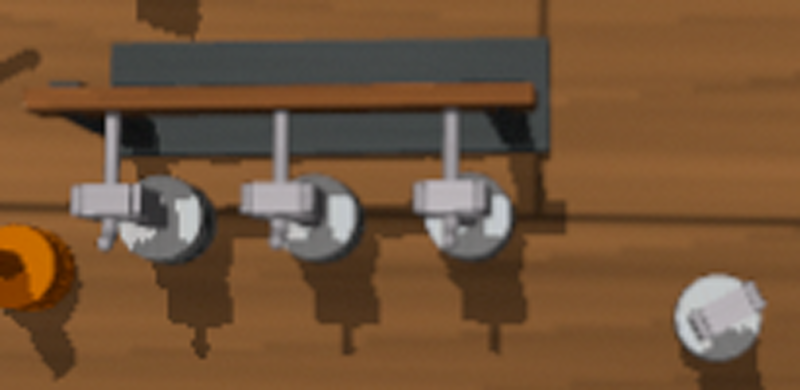

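View pics/zc.png

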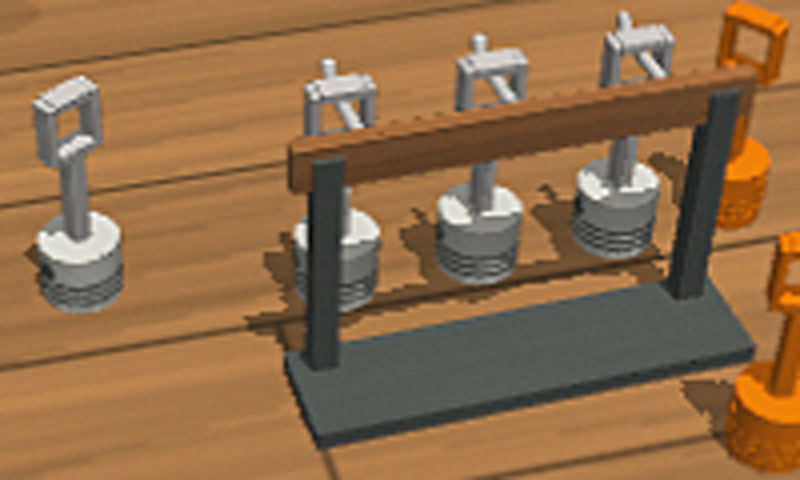

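View pics/zd.png

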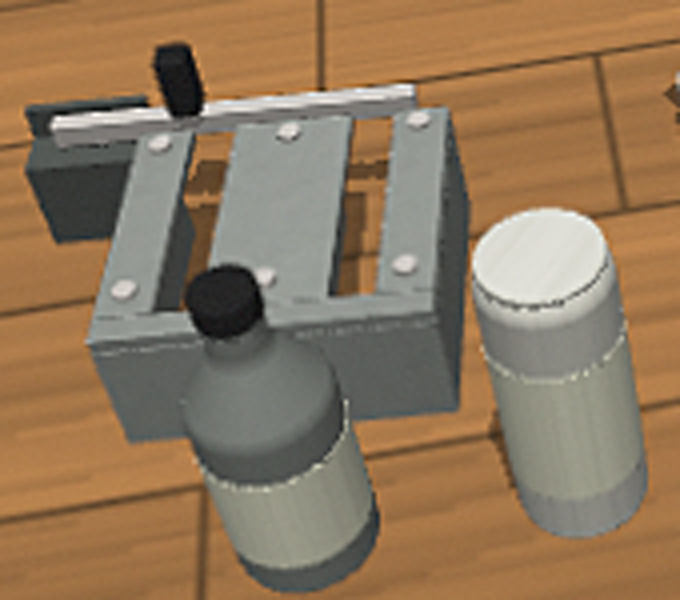

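Run:
```python
from h import *
c=load('top0'); s=load('scene0')
def za(x,y):return (375+x/5.5-.0,165+y/5)
def zb(x,y):return (135+x/3.9,175+y/3.9)
P=[onz(c,*za(*p),.08) for p in [(133,30),(551,77),(523,430),(95,385)]]
print('plate',P); ctr=np.mean(P,0); print(ctr)
for a,b in((0,1),(1,2),(2,3),(3,0)):
    d=P[b]-P[a];print(np.linalg.norm(d).round(4),np.degrees(np.arctan2(d[1],d[0])).round(2))
print('bar L',onz(c,*za(140,433),.078),'R',onz(c,*za(655,488),.078))
print('bolts',[onz(c,*za(*p),.08) for p in [(164,97),(338,117),(515,137),(138,352),(316,372),(495,392)]])
for nm,q in(('L',(105,183)),('M',(278,181)),('R',(451,180))): print(nm,'eye back top edge',onz(c,*zb(*q),.165))
for nm,q in(('L',(112,115)),('M',(280,112)),('R',(451,110))): print(nm,'hook at bar',onz(c,*zb(*q),.159))
print('bar',onz(c,*zb(25,92),.17),onz(c,*zb(532,83),.17), 'front',onz(c,*zb(25,108),.17),onz(c,*zb(532,104),.17))
print('p4 crown ctr', onz(c,*zb(718,317),.042),'eye top',onz(c,*zb(722,317),.147))
# scene
def zc(x,y):return (220+x/4,130+y/4)
print('scene p4 crown',onz(s,*zc(80,238),.042))
print('scene hooks eyes tops',[onz(s,*zc(*p),.165) for p in [(340,88),(492,62),(640,38)]])
print('scene crowns',[onz(s,*zc(*p),.060) for p in [(340,230),(482,205),(618,180)]])
print('p4 eye tri',[onz(s,*zc(*p),.147) for p in [(36,103),(80,78),(100,86),(52,112)]])
print('spray',onz(c,378,128,.17),'oil',onz(c,445,130,.18))
```

```text
plate [array([ 0.703 , -0.1412,  0.08  ]), array([ 0.685 , -0.3144,  0.08  ]), array([ 0.5255, -0.2973,  0.08  ]), array([ 0.5427, -0.1238,  0.08  ])]
[ 0.61405  -0.219175  0.08    ]
0.1741 -95.93
0.1604 173.88
0.1744 84.34
0.1612 -6.2
bar L [ 0.522  -0.1422  0.078 ] R [ 0.5006 -0.3517  0.078 ]
bolts [array([ 0.6725, -0.1535,  0.08  ]), array([ 0.6648, -0.2251,  0.08  ]), array([ 0.6571, -0.2983,  0.08  ]), array([ 0.5576, -0.1413,  0.08  ]), array([ 0.5499, -0.2134,  0.08  ]), array([ 0.5421, -0.2863,  0.08  ])]
L eye back top edge [0.5692 0.3626 0.165 ]
M eye back top edge [0.572  0.2714 0.165 ]
R eye back top edge [0.5742 0.181  0.165 ]
L hook at bar [0.6061 0.3628 0.159 ]
M hook at bar [0.6092 0.2732 0.159 ]
R hook at bar [0.6119 0.1828 0.159 ]
bar [0.6159 0.4066 0.17  ] [0.6252 0.1399 0.17  ] front [0.6074 0.406  0.17  ] [0.6142 0.1396 0.17  ]
p4 crown ctr [0.5099 0.0354 0.042 ] eye top [0.5065 0.0384 0.147 ]
scene p4 crown [0.5156 0.0377 0.042 ]
scene hooks eyes tops [array([0.572, 0.182, 0.165]), array([0.5683, 0.2713, 0.165 ]), array([0.5656, 0.3613, 0.165 ])]
scene crowns [array([0.5676, 0.1854, 0.06  ]), array([0.5655, 0.274 , 0.06  ]), array([0.5624, 0.3622, 0.06  ])]
p4 eye tri [array([0.5189, 0.0195, 0.147 ]), array([0.5007, 0.0477, 0.147 ]), array([0.5115, 0.0574, 0.147 ]), array([0.5298, 0.027 , 0.147 ])]
spray [ 0.7732 -0.078   0.17  ] oil [ 0.7689 -0.2154  0.18  ]
```

```bash
cat >> h.py <<'E'
EX=np.array([.9943,-.1063]);EY=np.array([.1063,.9943]);RC=np.array([.614,-.2192])
def rack(x,y): return RC+EX*x+EY*y
def toolyaw(o):
    M=Ro.from_quat(o['tool_rot']).as_matrix(); return np.degrees(np.arctan2(M[1,1],M[0,1])),M
def go(*targets):
    """targets: (x,y,z,yaw of jaw axis deg); prints rows from current pose"""
    o=manip.get_obs(); y0,M=toolyaw(o)
    print('t',round(o['time_s'],2),'pos',o['ee_pos'].round(4),'yaw',y0.round(1),'F',o['ft_force'].round(1),'w',round(o['gripper_width']*93,1))
    for x,y,z,ps in targets:
        d=M.T@(np.array([x,y,z])-o['ee_pos'])/.025
        dt=(ps-y0+90)%180-90
        print('  row',d.round(2).tolist(),(-dt/5).round(2))
E
python3 - <<'E'
from h import *
k=rack(-.1,-.06);print(k)
go((*k,.22,83.9))
E
```

```text
[ 0.508192 -0.268228]
t 0.15 pos [0.1427 0.5308 0.218 ] yaw 74.9 F [-0.9 -0.3  0.5] w 93.1
  row [-22.42, -27.07, -0.05] -1.79
```

Request:
carry_out --plan '[-1,-1.2,0,0,-2,-2.4,0,0,-3,-3.6,0,0,-4,-4.8,0,0,-5,-6,0,0]' --hand 60 --force 30

```text
time_s: 0.57
ee_pos: [0.2246, 0.3521, 0.2184]
tool_rot: [0.131, 0.991, -0.0, -0.0]
ft_force: [0.4, -0.0, 0.9]
gripper_width: 0.692
```

Request:
carry_out --plan '[-1,-1.2,0,0,-2,-2.4,0,0,-3,-3.6,0,0,-4,-4.8,0,0,-5,-6,0,0]'

```text
time_s: 0.98
ee_pos: [0.3064, 0.1748, 0.2187]
tool_rot: [0.131, 0.991, 0.0, 0.0]
ft_force: [1.6, 0.7, -0.4]
gripper_width: 0.645
```

Request:
carry_out --plan '[-1,-1.2,0,0,-2,-2.4,0,0,-3,-3.6,0,0,-4,-4.8,0,0,-5,-6,0,0]'

```text
time_s: 1.4
ee_pos: [0.3883, -0.0029, 0.2187]
tool_rot: [0.131, 0.991, 0.0, 0.0]
ft_force: [0.8, -0.0, 0.1]
gripper_width: 0.645
```

Request:
carry_out --plan '[-1,-1.2,0,0,-2,-2.4,0,0,-3,-3.6,0,0,-4,-4.8,0,0,-5,-6,0,0]'

```text
time_s: 1.82
ee_pos: [0.47, -0.1801, 0.2183]
tool_rot: [0.131, 0.991, 0.0, -0.0]
ft_force: [0.7, -0.0, -0.2]
gripper_width: 0.642
```

Run:
```python
from h import *
k=rack(-.1,-.06)
go((*k,.22,83.9))
snap('wrist','w1')
snap('top','t1')
```

```text
t 1.82 pos [ 0.47   -0.1801  0.2183] yaw 74.9 F [ 0.7 -0.  -0.2] w 59.7
  row [-2.39, -3.01, -0.07] -1.8
```

View pics/w1.png

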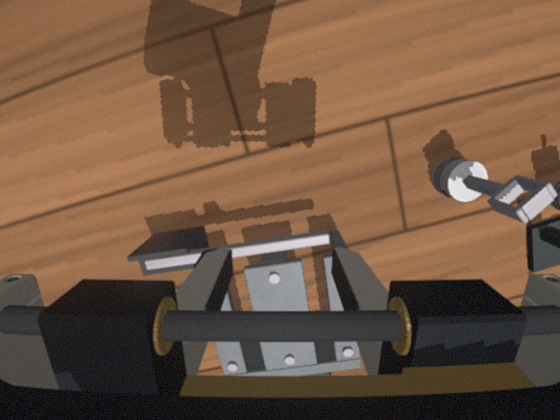

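The wrist view shows the rack below, with the front-middle screw at about (275,279) and the bar's near-left end at (330,240). I'll use these as a cross-check.

Run:
```python
from h import *
c=load('w1')
print(onz(c,275,279,.08),'exp .5499 -.2134', onz(c,290,360,.08),'exp .6648 -.2251', onz(c,348,352,.08), 'exp .6725 -.1535',onz(c,233,367,.08),'exp .657 -.298')
print('bar left end',onz(c,330,240,.078), 'exp', rack(-.1,.07))
```

```text
[ 0.551  -0.2104  0.08  ] exp .5499 -.2134 [ 0.6655 -0.2225  0.08  ] exp .6648 -.2251 [ 0.6727 -0.1501  0.08  ] exp .6725 -.1535 [ 0.6581 -0.295   0.08  ] exp .657 -.298
bar left end [ 0.5219 -0.1404  0.078 ] exp [ 0.522011 -0.138969]
```

Request:
carry_out --plan '[-0.5,-0.6,0,-0.5,-1,-1.2,0,-1,-1.5,-1.8,0,-1.4,-2,-2.5,0,-1.8,-2.4,-3,0,-1.8]'

```text
time_s: 2.33
ee_pos: [0.5083, -0.2667, 0.2183]
tool_rot: [0.052, 0.999, 0.0, -0.0]
ft_force: [0.4, -0.4, 0.4]
gripper_width: 0.649
```

Run:
```python
from h import *
k=rack(-.1,-.06)
go((*k,.09,83.9))
snap('scene','s2',(40,80,300,280),3)
```

```text
t 2.33 pos [ 0.5083 -0.2667  0.2183] yaw 84.1 F [ 0.4 -0.4  0.4] w 60.4
  row [-0.0, -0.06, 5.13] 0.03
```

View pics/s2.png

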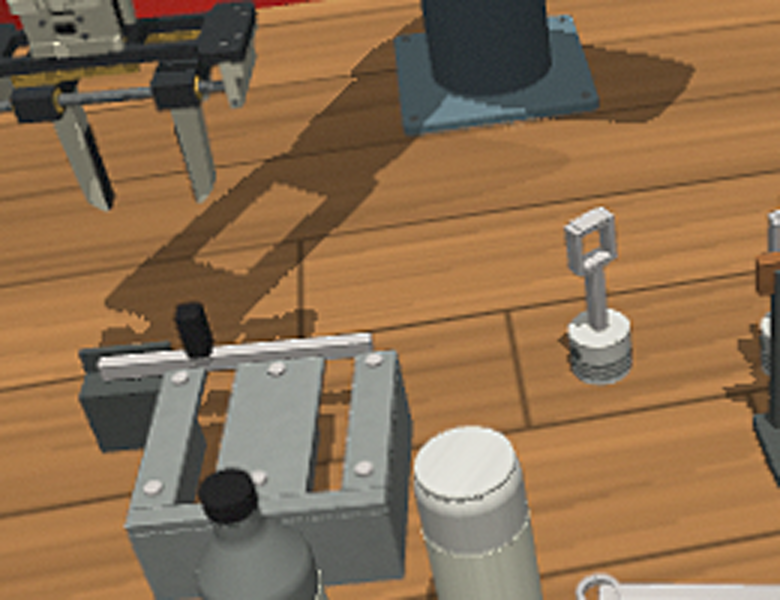

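Request:
carry_out --plan '[0,0,1,0,0,0,2.2,0,0,0,3.4,0,0,0,4.4,0,0,0,5.1,0]'

```text
time_s: 2.8
ee_pos: [0.5066, -0.264, 0.0885]
tool_rot: [0.053, 0.999, 0.001, -0.002]
ft_force: [0.4, 1.0, 0.2]
gripper_width: 0.646
```

Request:
carry_out --plan '[0,0,0,0,0,0,0,0,0,0,0,0,0,0,0,0,0,0,0,0]' --hand 0 --force 25

```text
time_s: 3.22
ee_pos: [0.5091, -0.2667, 0.0928]
tool_rot: [0.053, 0.999, -0.001, 0.001]
ft_force: [-0.0, -0.2, -0.9]
gripper_width: 0.335
```

Request:
carry_out --plan '[0,0,0,0,0,0,0,0,0,0,0,0,0,0,0,0,0,0,0,0]'

```text
time_s: 3.63
ee_pos: [0.5089, -0.2671, 0.0924]
tool_rot: [0.053, 0.999, -0.001, 0.001]
ft_force: [-1.9, -0.7, 6.3]
gripper_width: 0.21
```

```bash
sed -i 's/-.2192\])/-.2177])/' h.py
python3 - <<'E'
from h import *
go((*rack(-.1,-.2),.09,83.9))
E
```

```text
t 3.63 pos [ 0.5089 -0.2671  0.0924] yaw 83.9 F [-1.9 -0.7  6.3] w 19.6
  row [0.03, -5.59, 0.11] 0.01
```

Request:
carry_out --plan '[0,-0.5,0,0,0,-1.1,0,0,0,-1.7,0,0,0,-2.3,0,0,0,-2.9,0,0]'

```text
time_s: 4.05
ee_pos: [0.5013, -0.3384, 0.0924]
tool_rot: [0.053, 0.999, 0.0, 0.001]
ft_force: [1.3, 2.6, 6.2]
gripper_width: 0.214
```

Request:
carry_out --plan '[0,-0.6,0,0,0,-1.2,0,0,0,-1.8,0,0,0,-2.4,0,0,0,-2.7,0,0]'

```text
time_s: 4.47
ee_pos: [0.4941, -0.406, 0.0923]
tool_rot: [0.053, 0.999, 0.001, 0.001]
ft_force: [6.5, 29.7, 20.2]
gripper_width: 0.216
```

Run:
```python
from h import *
go((*rack(-.1,-.2),.09,83.9))
```

```text
t 4.47 pos [ 0.4941 -0.406   0.0923] yaw 83.9 F [ 6.5 29.7 20.2] w 20.1
  row [0.03, -0.0, 0.09] -0.0
```

Request:
carry_out --plan '[0,0.08,0,0,0,0.08,0,0,0,0.08,0,0,0,0.08,0,0,0,0.08,0,0]' --hand 60

```text
time_s: 4.88
ee_pos: [0.4936, -0.4031, 0.0909]
tool_rot: [0.053, 0.999, 0.0, -0.0]
ft_force: [-0.0, -0.2, -0.1]
gripper_width: 0.524
```

Request:
carry_out --plan '[0,0,0,0,0,0,-1,0,0,0,-2,0,0,0,-3.2,0,0,0,-4.4,0]'

```text
time_s: 5.3
ee_pos: [0.4934, -0.4029, 0.2018]
tool_rot: [0.053, 0.999, 0.0, -0.001]
ft_force: [0.2, -0.8, -0.7]
gripper_width: 0.648
```

Run:
```python
from h import *
snap('top','t3');snap('scene','s3')
t=cv2.imread('pics/t3_raw.png');s=cv2.imread('pics/s3_raw.png')
a=cv2.resize(t[165:280,285:510],None,fx=3.4,fy=3.4,interpolation=cv2.INTER_CUBIC)
cv2.imwrite('pics/t3a.png',a)
cv2.imwrite('pics/s3a.png',cv2.resize(s[120:320,40:270],None,fx=3,fy=3,interpolation=cv2.INTER_CUBIC))
go((.4,-.2,.2,83.9))
```

```text
t 5.4 pos [ 0.4958 -0.4056  0.2074] yaw 84.0 F [ 0.4  0.  -0.2] w 60.0
  row [4.68, 7.78, 0.2] 0.01
```

View pics/t3a.png

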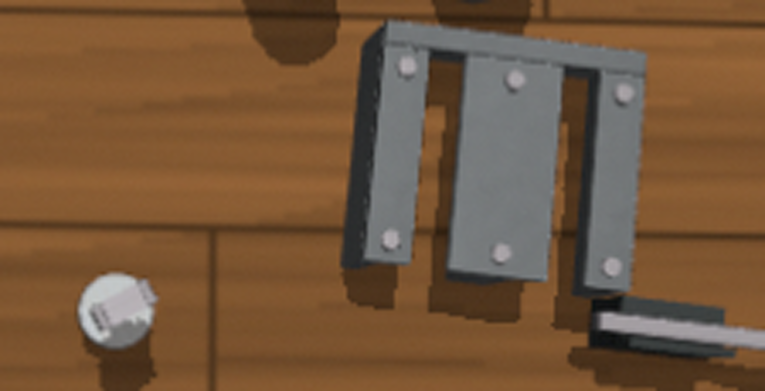

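View pics/s3a.png

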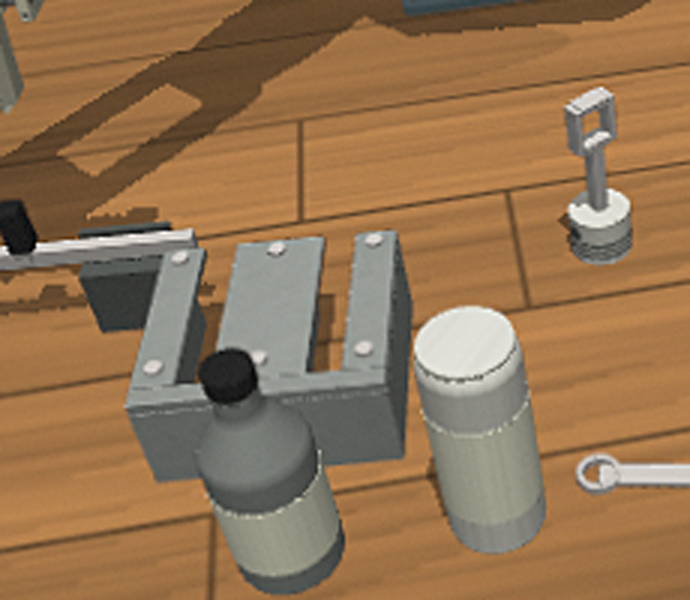

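Bolt fully drawn: both slots are open and the knob sits left of the guide block in the scene view. The bench piston is unmoved. I'll triangulate its eye next.

Run:
```python
from h import *
c=load('t3');s=load('s3')
print(tri(c,(322.4,253.8),s,(236.7,153.7)))
print(onz(c,322.4,253.8,.147),onz(s,236.7,153.7,.147),onz(c,318.8,256.8,.042))
q=[onz(s,40+x/3,120+y/3,.147) for x,y in [(566,108),(600,88),(614,94),(580,118)]];print(q)
d=q[1]-q[0];print(np.degrees(np.arctan2(d[1],d[0])));d=q[2]-q[3];print(np.degrees(np.arctan2(d[1],d[0])))
q=[onz(c,285+x/3.4,165+y/3.4,.147) for x,y in [(96,322),(150,292)]]
d=q[0]-q[1];print(np.degrees(np.arctan2(d[1],d[0])))
```

```text
(array([0.512 , 0.0359, 0.145 ]), np.float64(0.0043))
[0.5116 0.0338 0.147 ] [0.5154 0.0377 0.147 ] [0.5087 0.0361 0.042 ]
[array([0.5197, 0.0186, 0.147 ]), array([0.5001, 0.0478, 0.147 ]), array([0.5107, 0.0568, 0.147 ]), array([0.535 , 0.0269, 0.147 ])]
123.8708107103889
129.10107225387526
119.80215796514673
```

Run:
```python
from h import *
go((.511,.036,.2,123.9))
```

```text
t 5.4 pos [ 0.4958 -0.4056  0.2074] yaw 84.0 F [ 0.4  0.  -0.2] w 60.0
  row [1.26, 17.63, 0.16] -7.99
```

Request:
carry_out --plan '[0.1,1.2,0,0,0.2,2.4,0,0,0.3,3.6,0,0,0.4,4.8,0,0,0.5,6,0,0]'

```text
time_s: 5.82
ee_pos: [0.4966, -0.2513, 0.2003]
tool_rot: [0.053, 0.999, 0.0, -0.0]
ft_force: [-0.2, -0.8, 1.2]
gripper_width: 0.647
```

Request:
carry_out --plan '[0.1,1.3,0,-1,0.2,2.6,0,-2,0.3,3.8,0,-3,0.4,5,0,-4,0.5,6.2,0,-5]'

```text
time_s: 6.23
ee_pos: [0.5005, -0.0958, 0.2005]
tool_rot: [-0.167, 0.986, 0.0, -0.0]
ft_force: [0.2, 0.4, 0.7]
gripper_width: 0.65
```

Run:
```python
from h import *
go((.511,.036,.2,123.9))
```

```text
t 6.23 pos [ 0.5005 -0.0958  0.2005] yaw 109.2 F [0.2 0.4 0.7] w 60.5
  row [-2.13, 4.84, 0.02] -2.94
```

Request:
carry_out --plan '[-0.5,1.1,0,-0.8,-1,2.2,0,-1.5,-1.5,3.3,0,-2.2,-2,4.4,0,-2.9,-2.1,4.8,0,-2.9]'

```text
time_s: 6.65
ee_pos: [0.5114, 0.0366, 0.2006]
tool_rot: [-0.29, 0.957, 0.001, -0.0]
ft_force: [-0.6, -1.1, 0.2]
gripper_width: 0.646
```

Run:
```python
from h import *
snap('wrist','w4'); 
go((.511,.036,.107,123.9))
```

```text
t 6.7 pos [0.5109 0.0367 0.2006] yaw 123.6 F [0.  1.4 0.1] w 60.0
  row [0.01, -0.03, 3.74] -0.05
```

View pics/w4.png

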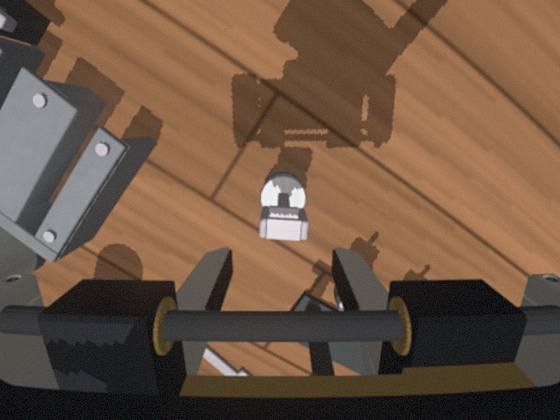

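The eye is squarely between the fingers (top face centre at about (284,231), edges horizontal).

Run:
```python
from h import *
c=load('w4'); print(onz(c,284,231,.147),onz(c,284,222,.147),onz(c,284,240,.147),onz(c,261,231,.147),onz(c,307,231,.147))
```

```text
[0.5089 0.0373 0.147 ] [0.5028 0.0333 0.147 ] [0.515  0.0415 0.147 ] [0.5187 0.0226 0.147 ] [0.499  0.0521 0.147 ]
```

Request:
carry_out --plan '[0,0,0.8,0,0,0,1.6,0,0,0,2.4,0,0,0,3.2,0,0,0,3.7,0]'

```text
time_s: 7.12
ee_pos: [0.5104, 0.032, 0.1064]
tool_rot: [-0.287, 0.958, 0.0, -0.001]
ft_force: [-0.2, -0.2, 0.3]
gripper_width: 0.648
```

Request:
carry_out --plan '[0,0,0,0,0,0,0,0,0,0,0,0,0,0,0,0,0,0,0,0]' --hand 25 --force 30

```text
time_s: 7.53
ee_pos: [0.5122, 0.0327, 0.1095]
tool_rot: [-0.288, 0.958, -0.0, 0.001]
ft_force: [-0.4, -0.4, 0.6]
gripper_width: 0.408
```

Request:
carry_out --plan '[0,0,0,0,0,0,0,0,0,0,0,0,0,0,0,0,0,0,0,0]'

```text
time_s: 7.95
ee_pos: [0.5123, 0.0328, 0.1095]
tool_rot: [-0.288, 0.958, -0.001, 0.001]
ft_force: [-1.2, -1.3, 5.5]
gripper_width: 0.407
```

Request:
carry_out --plan '[0,0,-0.1,0,0,0,-0.2,0,0,0,-0.3,0,0,0,-0.3,0,0,0,-0.3,0]'

```text
time_s: 8.37
ee_pos: [0.5117, 0.0332, 0.116]
tool_rot: [-0.288, 0.958, 0.0, -0.0]
ft_force: [-0.0, 0.1, -5.1]
gripper_width: 0.406
```

Run:
```python
from h import *
go((*rack(-.14,.045),.115,83.9))
print(rack(-.14,.045),rack(.042,.045))
```

```text
t 8.37 pos [0.5117 0.0332 0.116 ] yaw 123.4 F [-0.   0.1 -5.1] w 37.8
  row [5.29, -5.68, 0.04] 7.91
[ 0.4795815 -0.1580745] [ 0.6605441 -0.1774211]
```

Request:
carry_out --plan '[0.5,-0.5,0,0.8,1.1,-1.2,0,1.6,1.8,-1.9,0,2.4,2.5,-2.6,0,3.2,3.1,-3.3,0,4]'

```text
time_s: 8.78
ee_pos: [0.4918, -0.0793, 0.1159]
tool_rot: [-0.116, 0.993, 0.0, -0.0]
ft_force: [-0.4, -0.1, -4.3]
gripper_width: 0.41
```

Run:
```python
from h import *
go((*rack(-.14,.045),.115,83.9))
```

```text
t 8.78 pos [ 0.4918 -0.0793  0.1159] yaw 103.3 F [-0.4 -0.1 -4.3] w 38.2
  row [1.2, -2.95, 0.03] 3.87
```

Request:
carry_out --plan '[0.3,-0.7,0,0.9,0.6,-1.4,0,1.8,0.9,-2.1,0,2.7,1.1,-2.6,0,3.5,1.2,-2.9,0,3.9]'

```text
time_s: 9.2
ee_pos: [0.4798, -0.1575, 0.1159]
tool_rot: [0.055, 0.998, -0.0, -0.0]
ft_force: [0.0, -0.7, -4.8]
gripper_width: 0.406
```

Request:
carry_out --plan '[0,0,0,0,0,0,0,0,0,0,0,0,0,0,0,0,0,0,0,0]'

```text
time_s: 9.62
ee_pos: [0.4803, -0.1551, 0.1161]
tool_rot: [0.052, 0.999, 0.0, -0.0]
ft_force: [0.9, 0.3, -3.7]
gripper_width: 0.407
```

Run:
```python
from h import *
go((*rack(-.14,.045),.115,83.9),(*rack(.042,.045),.115,83.9))
snap('wrist','w5');snap('top','t5',(330,150,510,300),4)
```

```text
t 9.62 pos [ 0.4803 -0.1551  0.1161] yaw 84.0 F [ 0.9  0.3 -3.7] w 37.9
  row [0.02, -0.12, 0.04] 0.03
  row [-7.26, -0.14, 0.04] 0.03
```

View pics/w5.png

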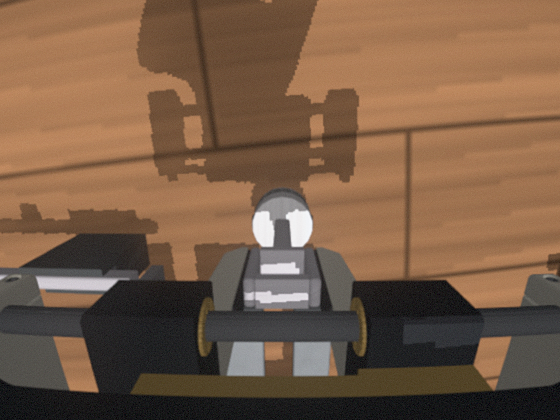

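View pics/t5.png

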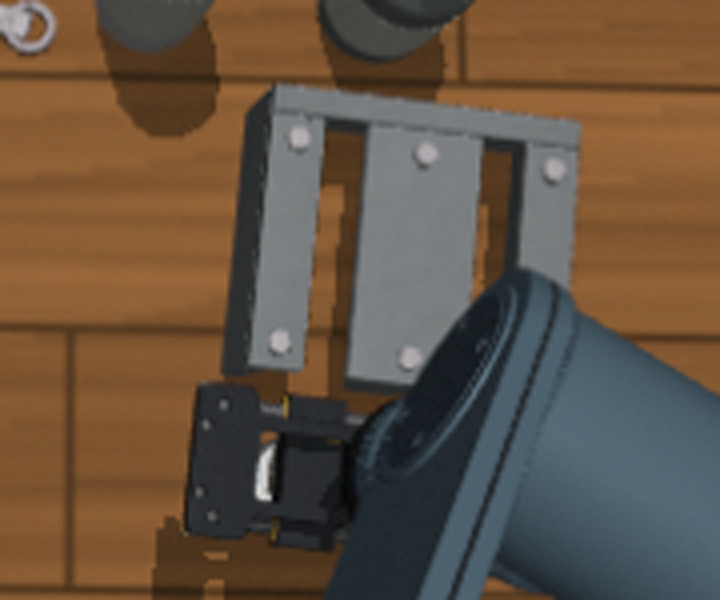

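Request:
carry_out --plan '[-0.6,-0.1,0,0,-1.2,-0.1,0,0,-1.8,-0.1,0,0,-2.4,-0.1,0,0,-3,-0.1,0,0]'

```text
time_s: 10.13
ee_pos: [0.5553, -0.1661, 0.1161]
tool_rot: [0.052, 0.999, 0.0, -0.0]
ft_force: [0.7, 0.7, -4.0]
gripper_width: 0.403
```

Run:
```python
from h import *
go((*rack(-.055,.045),.115,83.9),(*rack(.042,.045),.115,83.9))
```

```text
t 10.13 pos [ 0.5553 -0.1661  0.1161] yaw 84.0 F [ 0.7  0.7 -4. ] w 37.5
  row [-0.35, -0.0, 0.04] 0.02
  row [-4.23, -0.01, 0.04] 0.02
```

Request:
carry_out --plan '[-0.5,0,0,0,-1,0,0,0,-1.5,0,0,0,-2,0,0,0,-2.5,0,0,0]'

```text
time_s: 10.55
ee_pos: [0.6173, -0.1725, 0.1159]
tool_rot: [0.052, 0.999, 0.0, -0.0]
ft_force: [-0.4, -0.2, -4.4]
gripper_width: 0.407
```

Request:
carry_out --plan '[-0.4,0,0,0,-0.8,0,0,0,-1.2,0,0,0,-1.5,0,0,0,-1.7,0,0,0]'

```text
time_s: 10.97
ee_pos: [0.6596, -0.1771, 0.1158]
tool_rot: [0.052, 0.999, 0.0, -0.0]
ft_force: [0.2, 1.4, -3.9]
gripper_width: 0.411
```

Run:
```python
from h import *
go((*rack(.042,.045),.11,83.9))
snap('scene','s6',(60,120,260,290),4)
```

```text
t 10.97 pos [ 0.6596 -0.1771  0.1158] yaw 84.0 F [ 0.2  1.4 -3.9] w 38.2
  row [-0.04, -0.01, 0.23] 0.02
```

View pics/s6.png

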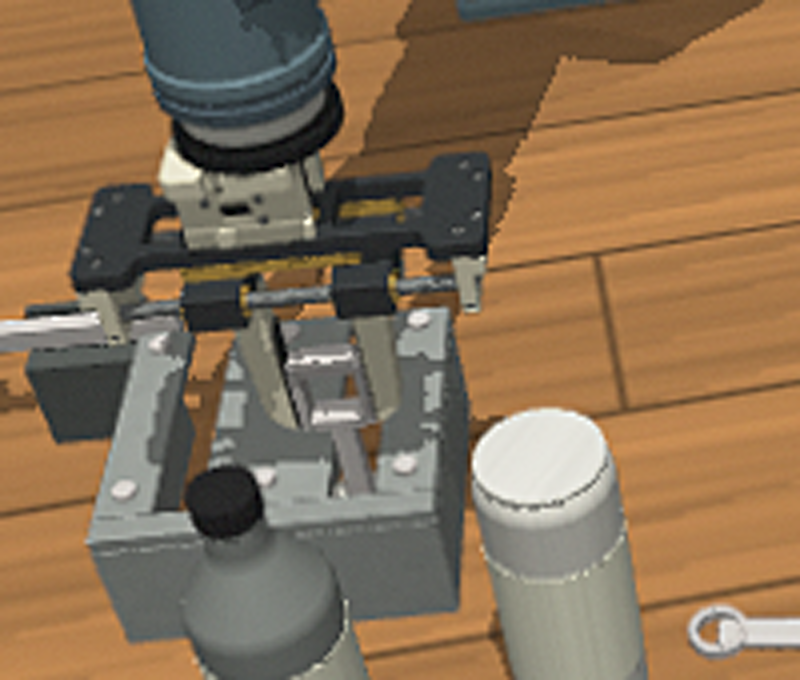

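The piston is in the left lane at the back, upright and in the slot. I'll lower and release it.

Request:
carry_out --plan '[0,0,0.1,0,0,0,0.2,0,0,0,0.25,0,0,0,0.25,0,0,0,0.25,0]'

```text
time_s: 11.43
ee_pos: [0.6586, -0.1775, 0.1099]
tool_rot: [0.053, 0.999, 0.0, -0.0]
ft_force: [-0.2, 0.3, -4.6]
gripper_width: 0.404
```

Request:
carry_out --plan '[0,0,0,0,0,0,0,0,0,0,0,0,0,0,0,0,0,0,0,0]' --hand 60

```text
time_s: 11.85
ee_pos: [0.6592, -0.1776, 0.1104]
tool_rot: [0.053, 0.999, -0.0, 0.0]
ft_force: [0.0, -0.4, -0.5]
gripper_width: 0.642
```

Request:
carry_out --plan '[0,0,-0.8,0,0,0,-1.6,0,0,0,-2.4,0,0,0,-3.2,0,0,0,-4,0]'

```text
time_s: 12.27
ee_pos: [0.6589, -0.1775, 0.2111]
tool_rot: [0.053, 0.999, -0.0, 0.0]
ft_force: [0.4, -0.3, 0.8]
gripper_width: 0.645
```

Run:
```python
from h import *
go((.51,.05,.213,91.8),(.568,.182,.213,91.8))
snap('scene','s7'); s=cv2.imread('pics/s7_raw.png')
cv2.imwrite('pics/s7a.png',cv2.resize(s[130:330,60:420],None,fx=2.2,fy=2.2,interpolation=cv2.INTER_CUBIC))
```

```text
t 12.27 pos [ 0.6589 -0.1775  0.2111] yaw 83.9 F [ 0.4 -0.3  0.8] w 60.0
  row [6.88, 8.42, -0.08] -1.57
  row [5.13, 13.91, -0.08] -1.57
```

View pics/s7a.png

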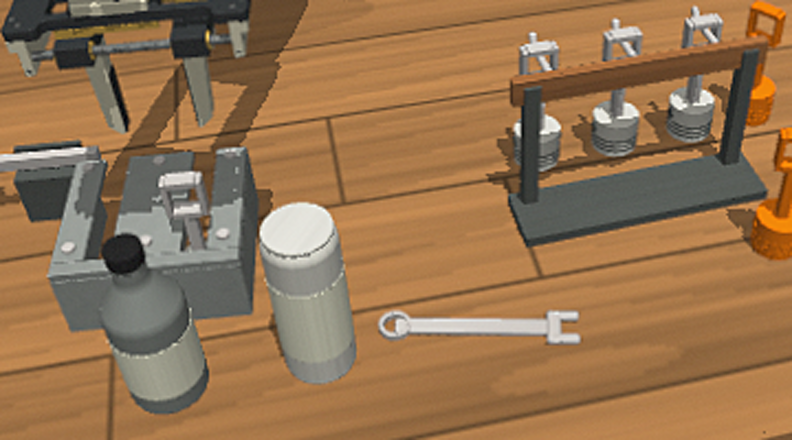

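Request:
carry_out --plan '[0.5,1.2,0,0,1,2.6,0,0,1.5,4,0,0,2,5.4,0,0,2.6,6.9,0,0]'

```text
time_s: 12.73
ee_pos: [0.6121, 0.0019, 0.2097]
tool_rot: [0.053, 0.999, -0.0, 0.0]
ft_force: [1.4, 0.7, 0.2]
gripper_width: 0.645
```

Request:
carry_out --plan '[0.5,1.4,0,-0.3,1,2.8,0,-0.6,1.5,4.2,0,-0.9,2.1,5.6,0,-1.3,2.6,6.8,0,-1.6]'

```text
time_s: 13.15
ee_pos: [0.5648, 0.1792, 0.2098]
tool_rot: [-0.018, 1.0, 0.0, 0.0]
ft_force: [0.8, 0.0, 0.1]
gripper_width: 0.645
```

Request:
carry_out --plan '[0,0,0,0,0,0,0,0,0,0,0,0,0,0,0,0,0,0,0,0]'

```text
time_s: 13.57
ee_pos: [0.5664, 0.1754, 0.2098]
tool_rot: [-0.016, 1.0, -0.0, -0.0]
ft_force: [0.4, -0.2, 0.4]
gripper_width: 0.651
```

Run:
```python
from h import *
go((.566,.180,.1275,91.8))
snap('wrist','w8')
```

```text
t 13.57 pos [0.5664 0.1754 0.2098] yaw 91.8 F [ 0.4 -0.2  0.4] w 60.5
  row [0.01, 0.18, 3.29] 0.0
```

View pics/w8.png

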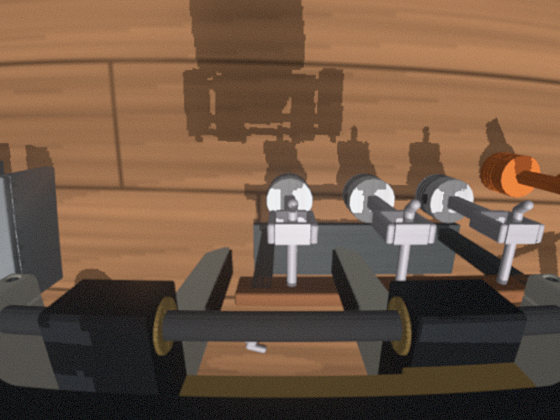

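Run:
```python
from h import *
c=load('w8')
for p in [(292,222),(292,243),(269,232),(316,232)]: print(p,onz(c,*p,.165))
w=cv2.imread('pics/w8_raw.png');cv2.imwrite('pics/w8z.png',cv2.resize(w[160:300,240:560],None,fx=2.4,fy=4,interpolation=cv2.INTER_CUBIC))
```

```text
(292, 222) [0.5545 0.1821 0.165 ]
(292, 243) [0.571  0.1828 0.165 ]
(269, 232) [0.5628 0.1654 0.165 ]
(316, 232) [0.5616 0.2002 0.165 ]
```

View pics/w8z.png

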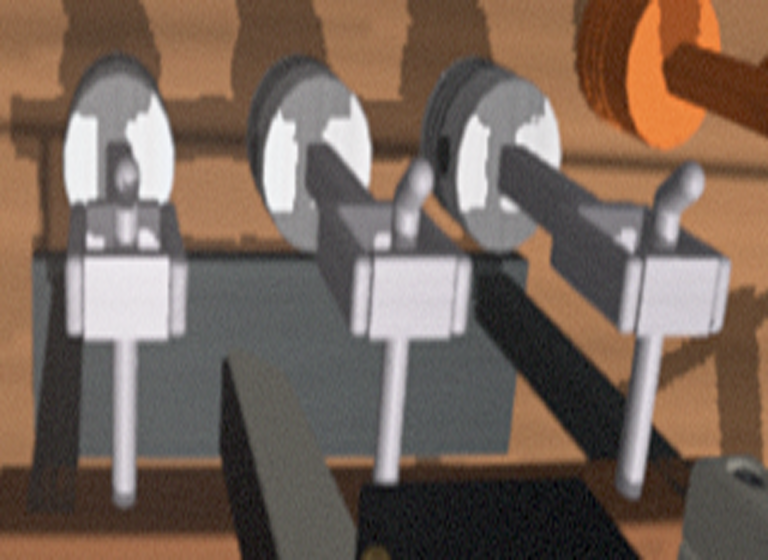

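Request:
carry_out --plan '[0,0.2,0.4,0,0.05,0.2,1.2,0,0.05,0.2,2,0,0.05,0.2,2.8,0,0.05,0.2,3.3,0]'

```text
time_s: 14.03
ee_pos: [0.5632, 0.1813, 0.1245]
tool_rot: [-0.016, 1.0, -0.0, -0.002]
ft_force: [-1.0, -0.1, -0.4]
gripper_width: 0.645
```

Request:
carry_out --plan '[0,0,0,0,0,0,0,0,0,0,0,0,0,0,0,0,0,0,0,0]'

```text
time_s: 14.45
ee_pos: [0.5652, 0.1819, 0.1286]
tool_rot: [-0.017, 1.0, 0.0, 0.001]
ft_force: [-0.6, -0.6, -0.1]
gripper_width: 0.647
```

Request:
carry_out --plan '[0,0,0,0,0,0,0,0,0,0,0,0,0,0,0,0,0,0,0,0]' --hand 25 --force 30

```text
time_s: 14.87
ee_pos: [0.5645, 0.182, 0.1276]
tool_rot: [-0.017, 1.0, 0.0, 0.0]
ft_force: [-0.5, 0.7, 1.6]
gripper_width: 0.404
```

Request:
carry_out --plan '[0,0,0,0,0,0,0,0,0,0,0,0,0,0,0,0,0,0,0,0]'

```text
time_s: 15.28
ee_pos: [0.5645, 0.182, 0.1276]
tool_rot: [-0.017, 1.0, 0.0, 0.0]
ft_force: [-0.6, 1.5, 2.9]
gripper_width: 0.404
```

Run:
```python
from h import *
go((.566,.180,.1275+.014,91.8))
```

```text
t 15.28 pos [0.5645 0.182  0.1276] yaw 91.9 F [-0.6  1.5  2.9] w 37.6
  row [-0.06, -0.08, -0.56] 0.03
```

Request:
carry_out --plan '[0,0,-0.2,0,0,0,-0.4,0,0,0,-0.6,0,0,0,-0.6,0,0,0,-0.6,0]'

```text
time_s: 15.7
ee_pos: [0.5646, 0.1817, 0.1427]
tool_rot: [-0.017, 1.0, -0.0, 0.0]
ft_force: [0.7, 1.0, -4.1]
gripper_width: 0.403
```

Run:
```python
from h import *
go((.566,.180,.1275+.0145,91.8))
snap('scene','s9',(220,100,420,250),4)
```

```text
t 15.7 pos [0.5646 0.1817 0.1427] yaw 91.9 F [ 0.7  1.  -4.1] w 37.5
  row [-0.05, -0.07, 0.03] 0.03
```

View pics/s9.png

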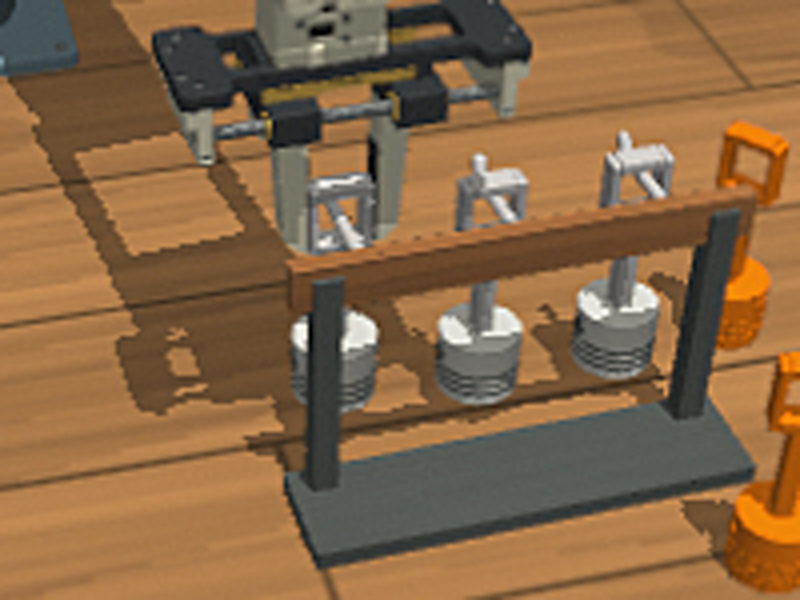

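Lifted, with the hook mid-hole. Now I'll draw it to -x, then lower to a few mm over the bench.

Request:
carry_out --plan '[0.4,0,0,0,0.9,0,0,0,1.4,0,0,0,1.9,0,0,0,2.5,0,0,0]'

```text
time_s: 16.17
ee_pos: [0.5006, 0.1796, 0.142]
tool_rot: [-0.017, 1.0, -0.0, -0.0]
ft_force: [0.8, -0.2, -3.3]
gripper_width: 0.406
```

Request:
carry_out --plan '[0.2,0,0,0,0.3,0,0.3,0,0.3,0,0.6,0,0.3,0,0.9,0,0.3,0,1.1,0]'

```text
time_s: 16.58
ee_pos: [0.4944, 0.1793, 0.1134]
tool_rot: [-0.017, 1.0, -0.0, -0.001]
ft_force: [0.3, -0.1, -3.9]
gripper_width: 0.409
```

Run:
```python
from h import *
go((*rack(-.14,.045),.115,83.9))
```

```text
t 16.58 pos [0.4944 0.1793 0.1134] yaw 91.9 F [ 0.3 -0.1 -3.9] w 38.0
  row [1.05, -13.47, -0.06] 1.61
```

Request:
carry_out --plan '[0.1,-0.7,-0.1,0,0.2,-1.7,-0.1,0,0.3,-2.7,-0.1,0,0.3,-3.7,-0.1,0,0.4,-4.7,-0.1,0]'

```text
time_s: 17.0
ee_pos: [0.489, 0.0605, 0.1167]
tool_rot: [-0.017, 1.0, -0.0, -0.0]
ft_force: [0.6, 0.0, -3.1]
gripper_width: 0.405
```

Request:
carry_out --plan '[0.1,-1,0,0,0.2,-2,0,0,0.2,-3,0,0,0.3,-4,0,0,0.4,-5,0,0]'

```text
time_s: 17.42
ee_pos: [0.4829, -0.0651, 0.1168]
tool_rot: [-0.017, 1.0, 0.0, -0.0]
ft_force: [0.8, 1.0, -3.7]
gripper_width: 0.403
```

Run:
```python
from h import *
go((*rack(-.14,.045),.115,83.9))
```

```text
t 17.42 pos [ 0.4829 -0.0651  0.1168] yaw 91.9 F [ 0.8  1.  -3.7] w 37.5
  row [0.26, -3.71, 0.07] 1.61
```

Request:
carry_out --plan '[0.1,-0.8,0,0.4,0.1,-1.6,0,0.8,0.2,-2.4,0,1.2,0.2,-3.1,0,1.6,0.3,-3.7,0,1.6]'

```text
time_s: 17.83
ee_pos: [0.4788, -0.1582, 0.1167]
tool_rot: [0.054, 0.999, -0.0, 0.0]
ft_force: [0.2, 0.0, -3.8]
gripper_width: 0.402
```

Request:
carry_out --plan '[0,0,0,0,0,0,0,0,0,0,0,0,0,0,0,0,0,0,0,0]'

```text
time_s: 18.25
ee_pos: [0.4783, -0.1554, 0.1172]
tool_rot: [0.052, 0.999, 0.0, -0.0]
ft_force: [-0.8, 0.1, -3.3]
gripper_width: 0.406
```

Run:
```python
from h import *
go((*rack(-.14,.045),.115,83.9),(*rack(-.019,.045),.115,83.9))
snap('wrist','w10')
```

```text
t 18.25 pos [ 0.4783 -0.1554  0.1172] yaw 84.0 F [-0.8  0.1 -3.3] w 37.8
  row [-0.06, -0.1, 0.09] 0.02
  row [-4.9, -0.11, 0.09] 0.02
```

View pics/w10.png

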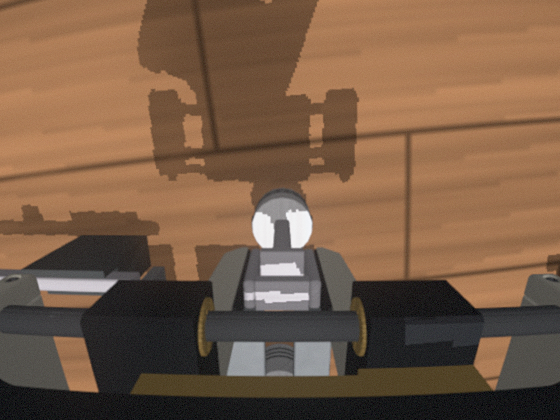

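Piston held upright and in line with the left slot; the first one is visible through the slot at (279,365). Inserting.

Request:
carry_out --plan '[-0.5,-0.1,0.05,0,-1,-0.1,0.05,0,-1.6,-0.1,0.05,0,-2.2,-0.1,0.05,0,-2.8,-0.1,0.05,0]'

```text
time_s: 18.72
ee_pos: [0.5484, -0.1656, 0.1162]
tool_rot: [0.052, 0.999, 0.0, 0.0]
ft_force: [0.1, -0.2, -3.6]
gripper_width: 0.404
```

Request:
carry_out --plan '[-0.5,0,0,0,-1,0,0,0,-1.5,0,0,0,-1.9,0,0,0,-2.1,0,0,0]'

```text
time_s: 19.13
ee_pos: [0.6012, -0.1712, 0.116]
tool_rot: [0.052, 0.999, -0.0, 0.0]
ft_force: [0.7, -0.6, -2.7]
gripper_width: 0.409
```

Run:
```python
from h import *
go((*rack(-.019,.045),.1098,83.9))
```

```text
t 19.13 pos [ 0.6012 -0.1712  0.116 ] yaw 84.0 F [ 0.7 -0.6 -2.7] w 38.0
  row [0.05, 0.01, 0.25] 0.02
```

Request:
carry_out --plan '[0,0,0.1,0,0,0,0.2,0,0,0,0.25,0,0,0,0.25,0,0,0,0.25,0]'

```text
time_s: 19.55
ee_pos: [0.5993, -0.1716, 0.1098]
tool_rot: [0.053, 0.999, 0.0, -0.0]
ft_force: [-0.3, 0.0, -3.7]
gripper_width: 0.404
```

Request:
carry_out --plan '[0,0,0,0,0,0,0,0,0,0,0,0,0,0,0,0,0,0,0,0]' --hand 60

```text
time_s: 19.97
ee_pos: [0.6, -0.1719, 0.1102]
tool_rot: [0.053, 0.999, -0.0, 0.0]
ft_force: [-0.5, 0.9, 0.0]
gripper_width: 0.635
```

Request:
carry_out --plan '[0,0,-0.8,0,0,0,-1.6,0,0,0,-2.4,0,0,0,-3.2,0,0,0,-4,0]'

```text
time_s: 20.38
ee_pos: [0.5998, -0.1717, 0.211]
tool_rot: [0.053, 0.999, -0.0, 0.0]
ft_force: [-0.3, -0.7, 0.1]
gripper_width: 0.646
```

Run:
```python
from h import *
go((.5625,.272,.213,91.8))
snap('scene','s11'); s=cv2.imread('pics/s11_raw.png')
cv2.imwrite('pics/s11a.png',cv2.resize(s[130:330,60:420],None,fx=2.2,fy=2.2,interpolation=cv2.INTER_CUBIC))
```

```text
t 20.38 pos [ 0.5998 -0.1717  0.211 ] yaw 83.9 F [-0.3 -0.7  0.1] w 60.1
  row [3.36, 17.49, -0.08] -1.57
```

View pics/s11a.png

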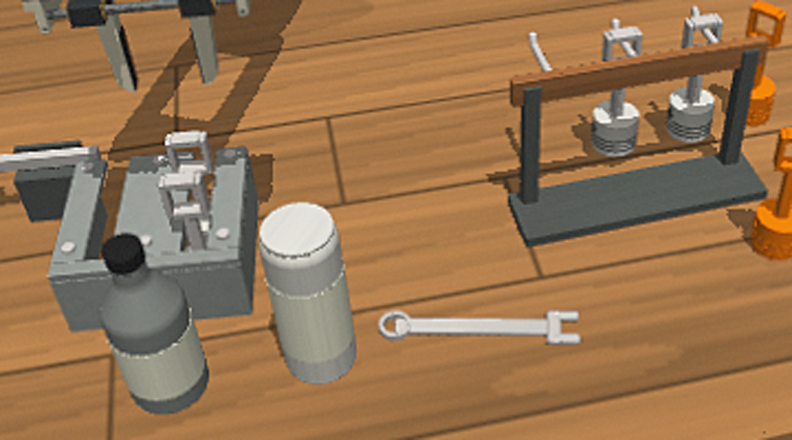

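Both are upright in the left lane. Next is the middle hook.

Request:
carry_out --plan '[0.2,1.1,0,0,0.5,2.5,0,0,0.8,3.9,0,0,1,5.3,0,0,1.3,6.7,0,0]'

```text
time_s: 20.85
ee_pos: [0.5851, -0.0004, 0.2096]
tool_rot: [0.053, 0.999, 0.0, 0.0]
ft_force: [-0.5, 0.0, -0.5]
gripper_width: 0.648
```

Request:
carry_out --plan '[0.3,1.4,0,0,0.6,2.9,0,0,0.8,4.3,0,0,1.1,5.7,0,0,1.3,6.8,0,0]'

```text
time_s: 21.27
ee_pos: [0.5701, 0.1734, 0.2097]
tool_rot: [0.052, 0.999, 0.0, -0.0]
ft_force: [0.3, -0.2, -0.9]
gripper_width: 0.649
```

Request:
carry_out --plan '[0.2,1.1,0,-0.4,0.4,2.2,0,-0.8,0.6,3.2,0,-1.2,0.8,4,0,-1.6,0.8,4,0,-1.6]'

```text
time_s: 21.68
ee_pos: [0.5604, 0.2762, 0.2094]
tool_rot: [-0.02, 1.0, 0.001, -0.0]
ft_force: [0.4, -1.2, -0.9]
gripper_width: 0.646
```

Run:
```python
from h import *
go((.562,.272,.1275,91.8))
snap('wrist','w12')
```

```text
t 21.68 pos [0.5604 0.2762 0.2094] yaw 92.2 F [ 0.4 -1.2 -0.9] w 60.1
  row [-0.06, -0.18, 3.28] 0.09
```

View pics/w12.png

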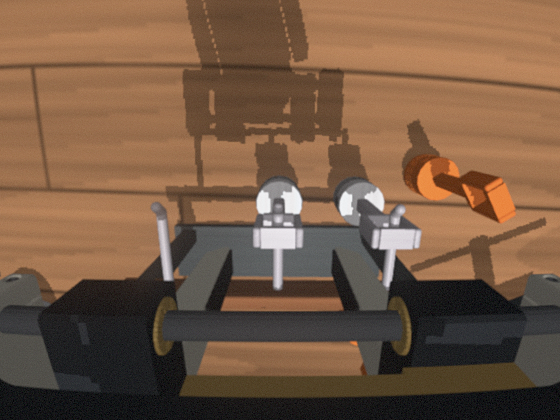

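Run:
```python
from h import *
c=load('w12')
for p in [(278,224.5),(278,245)]: print(p,onz(c,*p,.165))
go((.562,.272,.1275,91.8))
```

```text
(278, 224.5) [0.5507 0.2727 0.165 ]
(278, 245) [0.5668 0.2733 0.165 ]
t 21.73 pos [0.5608 0.2741 0.2094] yaw 92.1 F [ 1.2 -1.2 -0.1] w 60.2
  row [-0.04, -0.09, 3.28] 0.06
```

Request:
carry_out --plan '[0,0,0.4,0,0,0,1.2,0,0,0,2,0,0,0,2.8,0,0,0,3.3,0]'

```text
time_s: 22.15
ee_pos: [0.5606, 0.2701, 0.1244]
tool_rot: [-0.016, 1.0, -0.001, -0.002]
ft_force: [-0.4, 0.9, -0.1]
gripper_width: 0.647
```

Request:
carry_out --plan '[0,0,0,0,0,0,0,0,0,0,0,0,0,0,0,0,0,0,0,0]'

```text
time_s: 22.57
ee_pos: [0.5623, 0.2722, 0.1286]
tool_rot: [-0.017, 1.0, 0.0, 0.001]
ft_force: [0.3, 0.2, -0.3]
gripper_width: 0.644
```

Request:
carry_out --plan '[0,0,0,0,0,0,0,0,0,0,0,0,0,0,0,0,0,0,0,0]' --hand 25 --force 30

```text
time_s: 22.98
ee_pos: [0.5615, 0.2726, 0.1276]
tool_rot: [-0.017, 1.0, 0.0, 0.0]
ft_force: [0.2, 0.4, 1.5]
gripper_width: 0.409
```

Request:
carry_out --plan '[0,0,0,0,0,0,0,0,0,0,0,0,0,0,0,0,0,0,0,0]'

```text
time_s: 23.4
ee_pos: [0.5615, 0.2725, 0.1275]
tool_rot: [-0.017, 1.0, 0.0, 0.0]
ft_force: [-0.9, 1.7, 2.4]
gripper_width: 0.403
```

Run:
```python
from h import *
go((.562,.272,.1275+.0145,91.8))
```

```text
t 23.4 pos [0.5615 0.2725 0.1275] yaw 91.9 F [-0.9  1.7  2.4] w 37.4
  row [-0.02, -0.02, -0.58] 0.03
```

Request:
carry_out --plan '[0,0,-0.2,0,0,0,-0.4,0,0,0,-0.6,0,0,0,-0.6,0,0,0,-0.6,0]'

```text
time_s: 23.82
ee_pos: [0.5617, 0.2722, 0.1427]
tool_rot: [-0.017, 1.0, -0.0, 0.0]
ft_force: [0.8, -0.2, -2.8]
gripper_width: 0.41
```

Request:
carry_out --plan '[0.4,0,0,0,0.9,0,0,0,1.4,0,0,0,1.9,0,0,0,2.5,0,0,0]'

```text
time_s: 24.23
ee_pos: [0.4977, 0.27, 0.142]
tool_rot: [-0.017, 1.0, -0.0, -0.0]
ft_force: [0.4, -0.3, -3.2]
gripper_width: 0.406
```

Request:
carry_out --plan '[0.2,0,0,0,0.3,0,0.3,0,0.3,0,0.6,0,0.3,0,0.9,0,0.3,0,1,0]'

```text
time_s: 24.65
ee_pos: [0.4912, 0.2695, 0.1154]
tool_rot: [-0.017, 1.0, -0.0, -0.001]
ft_force: [0.4, 0.5, -3.0]
gripper_width: 0.409
```

Run:
```python
from h import *
go((*rack(-.14,-.045),.115,83.9))
snap('scene','s13',(120,60,420,250),2.6)
```

```text
t 24.65 pos [0.4912 0.2695 0.1154] yaw 91.9 F [ 0.4  0.5 -3. ] w 38.1
  row [1.54, -20.64, 0.03] 1.61
```

View pics/s13.png

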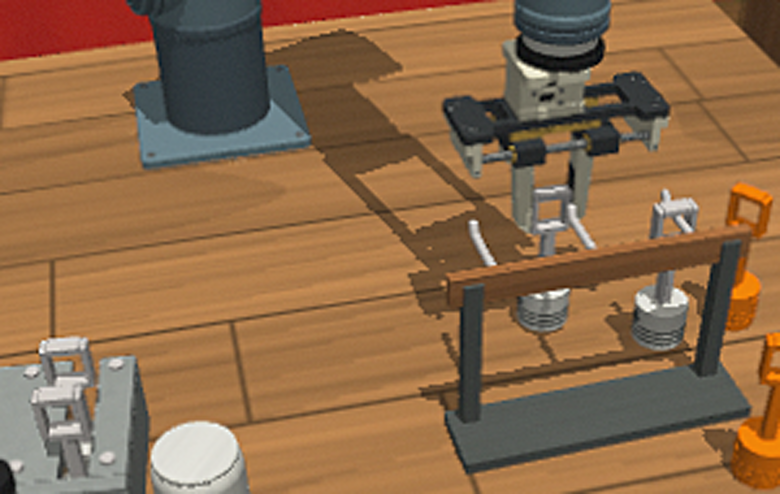

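Request:
carry_out --plan '[0.1,-0.7,0,0,0.2,-1.7,0,0,0.3,-2.8,0,0,0.4,-3.9,0,0,0.5,-5,0,0]'

```text
time_s: 25.12
ee_pos: [0.4836, 0.1434, 0.1172]
tool_rot: [-0.017, 1.0, -0.0, 0.0]
ft_force: [0.1, -0.3, -2.8]
gripper_width: 0.409
```

Request:
carry_out --plan '[0.1,-1.1,0,0,0.2,-2.2,0,0,0.3,-3.3,0,0,0.4,-4.4,0,0,0.5,-5.5,0,0]'

```text
time_s: 25.53
ee_pos: [0.4758, 0.0051, 0.1174]
tool_rot: [-0.017, 1.0, -0.0, 0.0]
ft_force: [-0.1, 0.2, -2.3]
gripper_width: 0.407
```

Request:
carry_out --plan '[0.1,-1.1,0,0,0.2,-2.2,0,0,0.3,-3.3,0,0,0.4,-4.4,0,0,0.5,-5.5,0,0]'

```text
time_s: 25.95
ee_pos: [0.4678, -0.1329, 0.1174]
tool_rot: [-0.017, 1.0, -0.0, 0.0]
ft_force: [0.8, 0.5, -3.6]
gripper_width: 0.406
```

Run:
```python
from h import *
go((*rack(-.14,-.045),.115,83.9))
```

```text
t 25.95 pos [ 0.4678 -0.1329  0.1174] yaw 91.9 F [ 0.8  0.5 -3.6] w 37.7
  row [0.07, -4.58, 0.1] 1.6
```

Request:
carry_out --plan '[0,-1,0,0.4,0,-2,0,0.8,0.1,-3,0,1.2,0.1,-4,0,1.6,0.1,-4.6,0,1.6]'

```text
time_s: 26.37
ee_pos: [0.4694, -0.2494, 0.1174]
tool_rot: [0.054, 0.999, -0.001, 0.0]
ft_force: [-0.0, -0.4, -4.1]
gripper_width: 0.409
```

Request:
carry_out --plan '[0,0,0,0,0,0,0,0,0,0,0,0,0,0,0,0,0,0,0,0]'

```text
time_s: 26.78
ee_pos: [0.469, -0.2449, 0.1174]
tool_rot: [0.052, 0.999, 0.0, -0.0]
ft_force: [0.2, -0.1, -4.5]
gripper_width: 0.408
```

Run:
```python
from h import *
go((*rack(-.14,-.045),.115,83.9),(*rack(.042,-.045),.115,83.9))
snap('wrist','w14')
```

```text
t 26.78 pos [ 0.469  -0.2449  0.1174] yaw 84.0 F [ 0.2 -0.1 -4.5] w 38.0
  row [-0.05, -0.1, 0.09] 0.03
  row [-7.33, -0.12, 0.09] 0.03
```

View pics/w14.png

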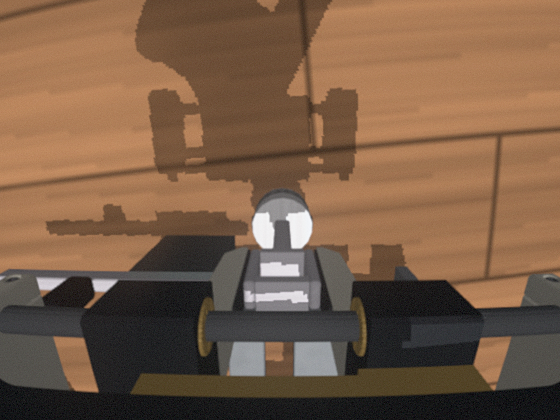

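Aligned with the right slot; the bar ends clear on the left of the picture. Inserting.

Request:
carry_out --plan '[-0.5,-0.1,0.05,0,-1.1,-0.1,0.05,0,-1.7,-0.1,0.05,0,-2.4,-0.1,0.05,0,-3,-0.1,0.05,0]'

```text
time_s: 27.25
ee_pos: [0.5444, -0.2559, 0.1163]
tool_rot: [0.052, 0.999, -0.0, 0.0]
ft_force: [0.3, 0.4, -2.8]
gripper_width: 0.407
```

Request:
carry_out --plan '[-0.5,0,0,0,-1,0,0,0,-1.5,0,0,0,-2,0,0,0,-2.5,0,0,0]'

```text
time_s: 27.67
ee_pos: [0.6062, -0.2622, 0.116]
tool_rot: [0.052, 0.999, 0.0, -0.0]
ft_force: [0.2, -0.1, -3.1]
gripper_width: 0.408
```

Request:
carry_out --plan '[-0.4,0,0,0,-0.8,0,0,0,-1.2,0,0,0,-1.6,0,0,0,-1.8,0,0,0]'

```text
time_s: 28.08
ee_pos: [0.6513, -0.267, 0.1159]
tool_rot: [0.052, 0.999, 0.0, 0.0]
ft_force: [1.4, -0.5, -3.6]
gripper_width: 0.407
```

Run:
```python
from h import *
go((*rack(.042,-.045),.1098,83.9))
```

```text
t 28.08 pos [ 0.6513 -0.267   0.1159] yaw 84.0 F [ 1.4 -0.5 -3.6] w 37.9
  row [0.01, 0.0, 0.24] 0.02
```

Request:
carry_out --plan '[0,0,0.1,0,0,0,0.2,0,0,0,0.25,0,0,0,0.25,0,0,0,0.25,0]'

```text
time_s: 28.5
ee_pos: [0.6497, -0.2677, 0.1099]
tool_rot: [0.053, 0.999, 0.0, -0.0]
ft_force: [0.5, -0.1, -3.0]
gripper_width: 0.408
```

Request:
carry_out --plan '[0,0,0,0,0,0,0,0,0,0,0,0,0,0,0,0,0,0,0,0]' --hand 60

```text
time_s: 28.92
ee_pos: [0.6504, -0.268, 0.1103]
tool_rot: [0.053, 0.999, -0.0, 0.0]
ft_force: [0.4, 0.0, -0.2]
gripper_width: 0.639
```

Request:
carry_out --plan '[0,0,-0.8,0,0,0,-1.6,0,0,0,-2.4,0,0,0,-3.2,0,0,0,-4,0]'

```text
time_s: 29.33
ee_pos: [0.6502, -0.2678, 0.211]
tool_rot: [0.053, 0.999, -0.0, 0.0]
ft_force: [-0.1, 0.1, 0.1]
gripper_width: 0.649
```

Run:
```python
from h import *
go((.559,.3615,.213,91.8))
snap('scene','s15'); s=cv2.imread('pics/s15_raw.png')
cv2.imwrite('pics/s15a.png',cv2.resize(s[130:330,60:420],None,fx=2.2,fy=2.2,interpolation=cv2.INTER_CUBIC))
```

```text
t 29.33 pos [ 0.6502 -0.2678  0.211 ] yaw 83.9 F [-0.1  0.1  0.1] w 60.4
  row [6.28, 24.65, -0.08] -1.57
```

View pics/s15a.png

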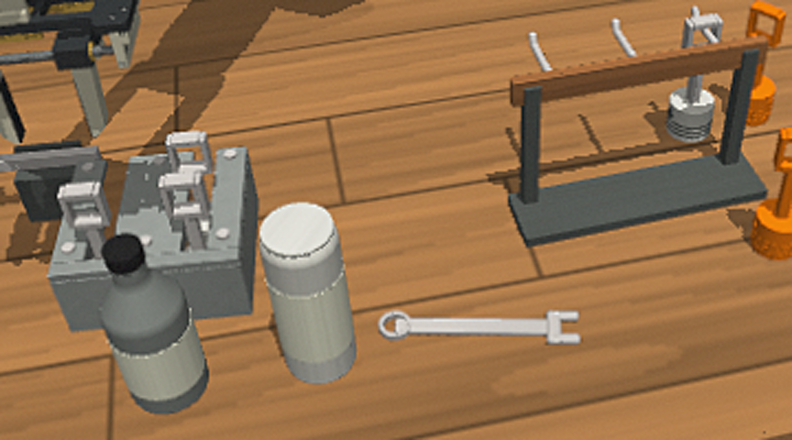

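Request:
carry_out --plan '[0.4,1.2,0,0,0.8,2.5,0,0,1.2,4,0,0,1.6,5.5,0,0,2,7,0,0]'

```text
time_s: 29.8
ee_pos: [0.6183, -0.0872, 0.2095]
tool_rot: [0.053, 0.999, 0.0, 0.0]
ft_force: [-0.4, 0.5, 0.4]
gripper_width: 0.641
```

Request:
carry_out --plan '[0.4,1.5,0,0,0.8,3,0,0,1.2,4.5,0,0,1.6,6,0,0,2,7.5,0,0]'

```text
time_s: 30.22
ee_pos: [0.5884, 0.1049, 0.2097]
tool_rot: [0.053, 0.999, 0.0, 0.0]
ft_force: [0.7, 1.1, 0.2]
gripper_width: 0.646
```

Request:
carry_out --plan '[0.4,1.5,0,0,0.8,3,0,0,1.2,4.5,0,0,1.5,5.6,0,0,1.7,6.5,0,0]'

```text
time_s: 30.63
ee_pos: [0.5628, 0.272, 0.2096]
tool_rot: [0.052, 0.999, 0.0, -0.0]
ft_force: [0.9, -0.2, 0.1]
gripper_width: 0.642
```

Run:
```python
from h import *
go((.559,.3625,.2095,91.8))
```

```text
t 30.63 pos [0.5628 0.272  0.2096] yaw 84.1 F [ 0.9 -0.2  0.1] w 59.7
  row [0.53, 3.58, 0.01] -1.55
```

Request:
carry_out --plan '[0.1,0.9,0,-0.4,0.3,1.8,0,-0.8,0.4,2.7,0,-1.2,0.5,3.4,0,-1.6,0.5,3.6,0,-1.6]'

```text
time_s: 31.05
ee_pos: [0.5602, 0.3628, 0.2092]
tool_rot: [-0.019, 1.0, 0.0, -0.0]
ft_force: [0.7, -0.4, -0.1]
gripper_width: 0.646
```

Request:
carry_out --plan '[0,0,0,0,0,0,0,0,0,0,0,0,0,0,0,0,0,0,0,0]'

```text
time_s: 31.47
ee_pos: [0.5613, 0.359, 0.2101]
tool_rot: [-0.016, 1.0, -0.0, 0.0]
ft_force: [-0.5, 0.4, -0.5]
gripper_width: 0.647
```

Run:
```python
from h import *
go((.559,.3625,.1275,91.8))
snap('wrist','w16')
```

```text
t 31.47 pos [0.5613 0.359  0.2101] yaw 91.8 F [-0.5  0.4 -0.5] w 60.2
  row [0.09, 0.14, 3.3] 0.01
```

View pics/w16.png

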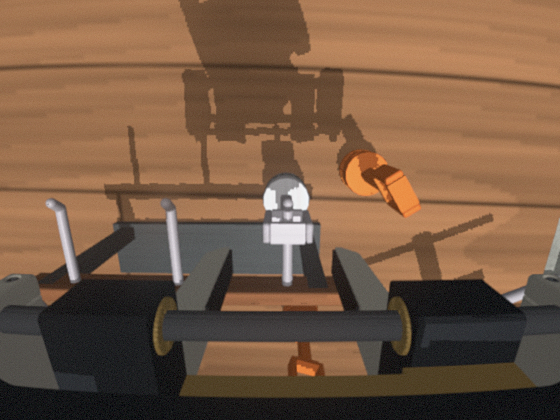

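Run:
```python
from h import *
c=load('w16')
for p,z in [((288,224),.165),((288,244.5),.165),((382,182),.147),((418,214),.147),((368,175),.042),((392,172),.147)]: print(p,onz(c,*p,z))
```

```text
(288, 224) [0.5512 0.3628 0.165 ]
(288, 244.5) [0.5674 0.3634 0.165 ]
(382, 182) [0.5205 0.4346 0.147 ]
(418, 214) [0.5451 0.4673 0.147 ]
(368, 175) [0.5308 0.4539 0.042 ]
(392, 172) [0.5124 0.4415 0.147 ]
```

Request:
carry_out --plan '[0,0.15,0.4,0,0.05,0.15,1.2,0,0.05,0.15,2,0,0.05,0.15,2.8,0,0.05,0.15,3.3,0]'

```text
time_s: 31.93
ee_pos: [0.5584, 0.3632, 0.1243]
tool_rot: [-0.017, 1.0, -0.001, -0.002]
ft_force: [-0.1, -0.1, 0.3]
gripper_width: 0.646
```

Request:
carry_out --plan '[0,0,0,0,0,0,0,0,0,0,0,0,0,0,0,0,0,0,0,0]'

```text
time_s: 32.35
ee_pos: [0.5603, 0.3641, 0.1287]
tool_rot: [-0.017, 1.0, 0.0, 0.001]
ft_force: [-0.5, -0.0, 0.8]
gripper_width: 0.649
```

Request:
carry_out --plan '[0,0,0,0,0,0,0,0,0,0,0,0,0,0,0,0,0,0,0,0]' --hand 25 --force 30

```text
time_s: 32.77
ee_pos: [0.5597, 0.3636, 0.1276]
tool_rot: [-0.017, 1.0, -0.0, 0.0]
ft_force: [0.4, -0.7, 1.0]
gripper_width: 0.407
```

Request:
carry_out --plan '[0,0,0,0,0,0,0,0,0,0,0,0,0,0,0,0,0,0,0,0]'

```text
time_s: 33.18
ee_pos: [0.5597, 0.3636, 0.1276]
tool_rot: [-0.017, 1.0, -0.0, 0.0]
ft_force: [-0.3, -1.8, 2.7]
gripper_width: 0.402
```

Request:
carry_out --plan '[0,0,-0.2,0,0,0,-0.4,0,0,0,-0.6,0,0,0,-0.6,0,0,0,-0.6,0]'

```text
time_s: 33.6
ee_pos: [0.5597, 0.3639, 0.1426]
tool_rot: [-0.017, 1.0, 0.0, 0.0]
ft_force: [-0.1, 0.1, -5.0]
gripper_width: 0.406
```

Run:
```python
from h import *
go((.49,.36,.115,91.8))
```

```text
t 33.6 pos [0.5597 0.3639 0.1426] yaw 91.9 F [-0.1  0.1 -5. ] w 37.7
  row [2.79, -0.06, 1.1] 0.03
```

Request:
carry_out --plan '[0.4,0,0,0,0.9,0,0,0,1.4,0,0,0,1.9,0,0,0,2.5,0,0,0]'

```text
time_s: 34.02
ee_pos: [0.4958, 0.3614, 0.1419]
tool_rot: [-0.017, 1.0, -0.0, -0.0]
ft_force: [-0.4, 0.0, -4.6]
gripper_width: 0.409
```

Request:
carry_out --plan '[0.2,0,0,0,0.3,0,0.3,0,0.3,0,0.6,0,0.3,0,0.9,0,0.3,0,1,0]'

```text
time_s: 34.43
ee_pos: [0.4894, 0.3608, 0.1153]
tool_rot: [-0.017, 1.0, -0.001, -0.001]
ft_force: [-0.0, -0.1, -4.6]
gripper_width: 0.409
```

Request:
carry_out --plan '[0.1,-0.7,0,0,0.2,-1.7,0,0,0.3,-2.8,0,0,0.4,-3.9,0,0,0.5,-5,0,0]'

```text
time_s: 34.85
ee_pos: [0.4817, 0.2348, 0.1168]
tool_rot: [-0.017, 1.0, -0.0, -0.0]
ft_force: [-0.5, -0.4, -5.1]
gripper_width: 0.408
```

Run:
```python
from h import *
go((*rack(-.14,-.045),.115,83.9))
```

```text
t 34.85 pos [0.4817 0.2348 0.1168] yaw 91.9 F [-0.5 -0.4 -5.1] w 37.9
  row [1.12, -19.27, 0.08] 1.61
```

Request:
carry_out --plan '[0.1,-1,0,0,0.1,-2,0,0,0.2,-3,0,0,0.2,-4.1,0,0,0.3,-5.2,0,0]'

```text
time_s: 35.27
ee_pos: [0.4791, 0.1044, 0.1172]
tool_rot: [-0.017, 1.0, -0.0, 0.0]
ft_force: [1.0, 0.2, -4.7]
gripper_width: 0.406
```

Request:
carry_out --plan '[0.1,-1,0,0,0.1,-2,0,0,0.2,-3,0,0,0.2,-4.1,0,0,0.3,-5.2,0,0]'

```text
time_s: 35.68
ee_pos: [0.4759, -0.0261, 0.1173]
tool_rot: [-0.017, 1.0, -0.0, 0.0]
ft_force: [0.7, 0.7, -5.1]
gripper_width: 0.409
```

Request:
carry_out --plan '[0.1,-1,0,0,0.1,-2,0,0,0.2,-3,0,0,0.2,-4.1,0,0,0.3,-5,0,0]'

```text
time_s: 36.1
ee_pos: [0.4726, -0.1521, 0.1173]
tool_rot: [-0.016, 1.0, -0.0, 0.0]
ft_force: [0.7, 0.5, -5.5]
gripper_width: 0.41
```

Run:
```python
from h import *
go((*rack(-.14,-.045),.115,83.9))
```

```text
t 36.1 pos [ 0.4726 -0.1521  0.1173] yaw 91.9 F [ 0.7  0.5 -5.5] w 38.1
  row [0.23, -3.81, 0.09] 1.6
```

Request:
carry_out --plan '[0.1,-0.8,0,0.4,0.1,-1.6,0,0.8,0.2,-2.4,0,1.2,0.2,-3.2,0,1.6,0.2,-3.8,0,1.6]'

```text
time_s: 36.52
ee_pos: [0.4703, -0.247, 0.1171]
tool_rot: [0.054, 0.999, -0.0, 0.0]
ft_force: [0.6, -0.5, -4.1]
gripper_width: 0.407
```

Request:
carry_out --plan '[0,0,0,0,0,0,0,0,0,0,0,0,0,0,0,0,0,0,0,0]'

```text
time_s: 36.93
ee_pos: [0.4702, -0.2436, 0.1173]
tool_rot: [0.052, 0.999, 0.0, -0.0]
ft_force: [-0.2, 0.1, -4.6]
gripper_width: 0.405
```

Run:
```python
from h import *
go((*rack(-.14,-.045),.115,83.9),(*rack(-.019,-.045),.115,83.9))
snap('wrist','w17')
```

```text
t 36.93 pos [ 0.4702 -0.2436  0.1173] yaw 84.0 F [-0.2  0.1 -4.6] w 37.7
  row [-0.01, -0.16, 0.09] 0.02
  row [-4.85, -0.17, 0.09] 0.02
```

View pics/w17.png

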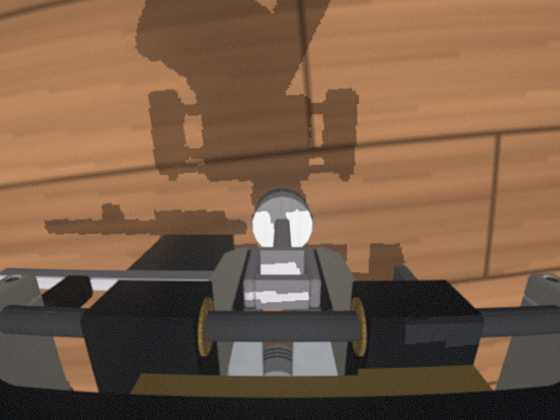

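The last piston hangs straight, aligned with the right lane. Inserting it.

Request:
carry_out --plan '[-0.5,-0.15,0.05,0,-1,-0.15,0.05,0,-1.6,-0.15,0.05,0,-2.2,-0.15,0.05,0,-2.8,-0.15,0.05,0]'

```text
time_s: 37.4
ee_pos: [0.5401, -0.2551, 0.1162]
tool_rot: [0.052, 0.999, 0.0, -0.0]
ft_force: [0.7, 0.6, -4.0]
gripper_width: 0.404
```

Request:
carry_out --plan '[-0.5,0,0,0,-1,0,0,0,-1.5,0,0,0,-1.9,0,0,0,-2.1,0,0,0]'

```text
time_s: 37.82
ee_pos: [0.5929, -0.2606, 0.116]
tool_rot: [0.052, 0.999, 0.0, 0.0]
ft_force: [0.8, 0.1, -5.6]
gripper_width: 0.404
```

Run:
```python
from h import *
go((*rack(-.019,-.045),.1098,83.9))
```

```text
t 37.82 pos [ 0.5929 -0.2606  0.116 ] yaw 84.0 F [ 0.8  0.1 -5.6] w 37.6
  row [0.1, -0.0, 0.25] 0.02
```

Request:
carry_out --plan '[0,0,0.1,0,0,0,0.2,0,0,0,0.25,0,0,0,0.25,0,0,0,0.25,0]'

```text
time_s: 38.23
ee_pos: [0.591, -0.261, 0.1099]
tool_rot: [0.053, 0.999, 0.0, -0.0]
ft_force: [-1.1, 0.4, -3.1]
gripper_width: 0.407
```

Request:
carry_out --plan '[0,0,0,0,0,0,0,0,0,0,0,0,0,0,0,0,0,0,0,0]' --hand 60

```text
time_s: 38.65
ee_pos: [0.5918, -0.2615, 0.1103]
tool_rot: [0.053, 0.999, -0.0, 0.0]
ft_force: [-0.6, 0.4, -0.5]
gripper_width: 0.637
```

Request:
carry_out --plan '[0,0,-0.8,0,0,0,-1.6,0,0,0,-2.4,0,0,0,-3.2,0,0,0,-4,0]'

```text
time_s: 39.07
ee_pos: [0.5916, -0.2613, 0.211]
tool_rot: [0.053, 0.999, -0.0, 0.0]
ft_force: [1.1, 0.3, 0.0]
gripper_width: 0.644
```

Run:
```python
from h import *
go((.495,-.4045,.2105,83.9))
snap('scene','s18'); s=cv2.imread('pics/s18_raw.png')
cv2.imwrite('pics/s18a.png',cv2.resize(s[130:330,30:420],None,fx=2,fy=2,interpolation=cv2.INTER_CUBIC))
```

```text
t 39.07 pos [ 0.5916 -0.2613  0.211 ] yaw 83.9 F [1.1 0.3 0. ] w 59.9
  row [3.24, -6.1, 0.02] 0.01
```

View pics/s18a.png

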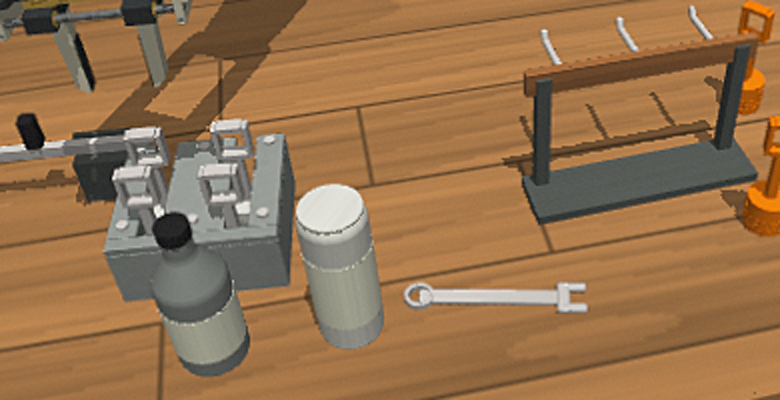

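All four are upright in the rack and the hooks are empty. Now the bolt.

Request:
carry_out --plan '[0.6,-1.2,0,0,1.3,-2.4,0,0,2,-3.7,0,0,2.6,-5,0,0,3.2,-6.1,0,0]'

```text
time_s: 39.53
ee_pos: [0.4948, -0.4063, 0.2097]
tool_rot: [0.053, 0.999, -0.0, 0.0]
ft_force: [-0.2, -0.3, 0.0]
gripper_width: 0.644
```

Request:
carry_out --plan '[0,0,0,0,0,0,0,0,0,0,0,0,0,0,0,0,0,0,0,0]'

```text
time_s: 39.95
ee_pos: [0.4969, -0.4032, 0.2099]
tool_rot: [0.052, 0.999, 0.0, 0.0]
ft_force: [0.2, 0.1, 0.4]
gripper_width: 0.645
```

Run:
```python
from h import *
go((.4945,-.405,.092,83.9))
```

```text
t 39.95 pos [ 0.4969 -0.4032  0.2099] yaw 84.0 F [0.2 0.1 0.4] w 60.0
  row [0.09, -0.08, 4.72] 0.03
```

Request:
carry_out --plan '[0.1,-0.1,0.9,0,0.1,-0.1,1.9,0,0.1,-0.1,2.9,0,0.1,-0.1,3.9,0,0.1,-0.1,4.7,0]'

```text
time_s: 40.37
ee_pos: [0.4937, -0.4049, 0.0906]
tool_rot: [0.052, 0.999, 0.001, -0.0]
ft_force: [0.3, 0.1, 0.3]
gripper_width: 0.644
```

Request:
carry_out --plan '[0,0,0,0,0,0,0,0,0,0,0,0,0,0,0,0,0,0,0,0]' --hand 0 --force 25

```text
time_s: 40.78
ee_pos: [0.4942, -0.4074, 0.0943]
tool_rot: [0.053, 0.999, -0.001, 0.001]
ft_force: [1.0, 0.6, -0.4]
gripper_width: 0.337
```

Request:
carry_out --plan '[0,0,0,0,0,0,0,0,0,0,0,0,0,0,0,0,0,0,0,0]'

```text
time_s: 41.2
ee_pos: [0.4938, -0.4057, 0.0936]
tool_rot: [0.053, 0.999, 0.0, 0.001]
ft_force: [1.3, 5.4, 6.4]
gripper_width: 0.217
```

Request:
carry_out --plan '[0,0.5,0,0,0,1.1,0,0,0,1.7,0,0,0,2.3,0,0,0,2.9,0,0]'

```text
time_s: 41.62
ee_pos: [0.5015, -0.3342, 0.0936]
tool_rot: [0.053, 0.999, -0.001, 0.001]
ft_force: [-0.6, -2.9, 5.0]
gripper_width: 0.214
```

Request:
carry_out --plan '[0,0.6,0,0,0,1.2,0,0,0,1.7,0,0,0,2.2,0,0,0,2.5,0,0]'

```text
time_s: 42.03
ee_pos: [0.5081, -0.2711, 0.0936]
tool_rot: [0.052, 0.999, -0.001, 0.001]
ft_force: [-0.4, -2.6, 4.8]
gripper_width: 0.21
```

Run:
```python
from h import *
go((.5089,-.2665,.092,83.9))
```

```text
t 42.03 pos [ 0.5081 -0.2711  0.0936] yaw 84.0 F [-0.4 -2.6  4.8] w 19.6
  row [-0.01, 0.19, 0.06] 0.02
```

Request:
carry_out --plan '[0,0.05,0,0,0,0.1,0,0,0,0.15,0,0,0,0.2,0,0,0,0.25,0,0]'

```text
time_s: 42.45
ee_pos: [0.5086, -0.2665, 0.0936]
tool_rot: [0.053, 0.999, -0.001, 0.001]
ft_force: [-2.3, -6.8, 4.3]
gripper_width: 0.213
```

Request:
carry_out --plan '[0,0.05,0,0,0,0.1,0,0,0,0.1,0,0,0,0.1,0,0,0,0.1,0,0]'

```text
time_s: 42.87
ee_pos: [0.5086, -0.2664, 0.0936]
tool_rot: [0.053, 0.999, -0.003, 0.001]
ft_force: [-2.3, -11.0, 1.8]
gripper_width: 0.213
```

The hard stop is reached: force is rising with no further motion. Releasing.

Request:
carry_out --plan '[0,0,0,0,0,0,0,0,0,0,0,0,0,0,0,0,0,0,0,0]' --hand 60

```text
time_s: 43.28
ee_pos: [0.5082, -0.2628, 0.0921]
tool_rot: [0.053, 0.999, 0.0, -0.0]
ft_force: [-0.1, 1.0, -0.3]
gripper_width: 0.522
```

Request:
carry_out --plan '[0,0,0,0,0,0,-1,0,0,0,-2,0,0,0,-3.2,0,0,0,-4.4,0]'

```text
time_s: 43.7
ee_pos: [0.508, -0.2632, 0.203]
tool_rot: [0.053, 0.999, 0.001, -0.001]
ft_force: [0.5, -0.1, -0.0]
gripper_width: 0.65
```

Request:
carry_out --plan '[0.5,0,0,0,1,0,0,0,2,0,0,0,3,0,0,0,4,0,0,0]'

```text
time_s: 44.12
ee_pos: [0.408, -0.2526, 0.2022]
tool_rot: [0.052, 0.999, 0.0, -0.0]
ft_force: [-0.3, -0.8, -0.6]
gripper_width: 0.642
```

Run:
```python
from h import *
go((.4,-.3,.2,83.9))
snap('scene','s20'); s=cv2.imread('pics/s20_raw.png')
cv2.imwrite('pics/s20a.png',cv2.resize(s[130:330,30:420],None,fx=2,fy=2,interpolation=cv2.INTER_CUBIC))
snap('top','t20',(330,120,510,300),3.3)
c=load('t20')
```

```text
t 44.12 pos [ 0.408  -0.2526  0.2022] yaw 84.0 F [-0.3 -0.8 -0.6] w 59.7
  row [0.12, -1.92, 0.09] 0.02
```

View pics/s20a.png

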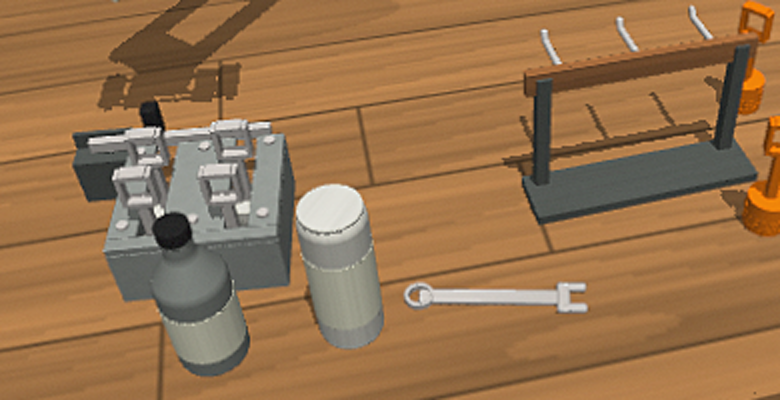

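View pics/t20.png

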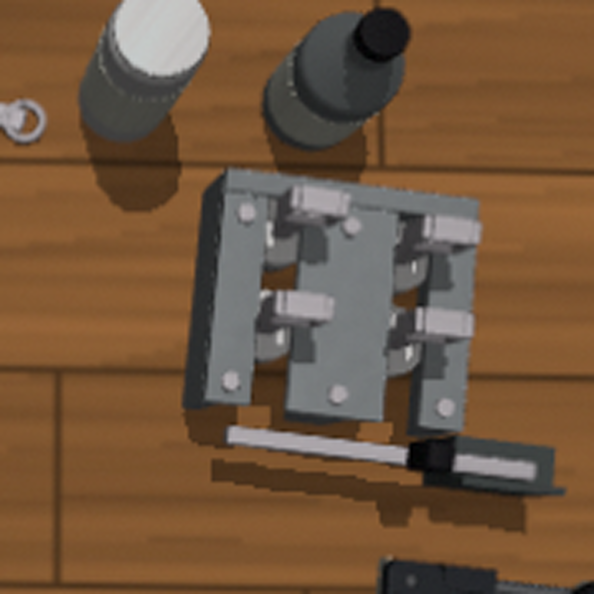

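Both views show four upright pistons wholly under the plate, two to a lane. The bolt bar is back across both slots, and the can, bottle and wrench are unmoved.

Run:
```python
from h import *
a=cv2.imread('pics/top0_raw.png')[236:280,385:510].astype(int); 
c=load('t20');print('bar left end now',onz(c,399.1,251.2,.078),'start',onz(load('top0'),400.5,251.6,.078))
b=cv2.imread('pics/t20_raw.png')[236:280,385:510].astype(int);d=np.abs(a-b).sum(2)
print('rows/cols changed in bolt area',(d>60).sum(), [int(x) for x in np.argwhere(d>60).mean(0)] if (d>60).any() else None)
print(manip.close_job())
```

```text
bar left end now [ 0.5228 -0.1392  0.078 ] start [ 0.522  -0.1423  0.078 ]
rows/cols changed in bolt area 153 [15, 51]
the job is handed in; nothing more can be done
None
```

I put all four pistons that were present in the keeper rack, shut the bolt again and handed the job in at about 44 s of the 208 s allowed.

- **Bolt drawn:** I gripped the knob and pulled it to its hard stop before moving any piston.
- **Pistons:** The one on the bench and the right-hand hung one went into the left lane. The middle and left-hand hung ones went into the right lane. A fifth piston was not there, and the orange look-alikes were not touched.
- **Bolt shut:** I pushed the knob until the force rose with no further motion (about 11 N at the stop), then let go and backed the arm off.

**Last checks:**
- The scene and top pictures show four pistons standing upright under the plate, rods in the slots, two to a lane, with the hooks empty.
- The bar crosses both slots again. I read its left end about 3 mm further towards shut than at the start. That is close to the 2 mm calibration error, so I trust the stop force and the knob position instead. The knob ended within 1 mm of where I first gripped it.
- The spray can, oil bottle and wrench look unmoved.

No grasp slipped and no check failed.

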